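# Dimple the maple puzzle pieces at the pedal press

### The arm

A 7-joint arm with a two-finger parallel gripper is mounted at the origin on the work surface. World frame = base frame: x ahead of the robot, y to its left, z up, the work surface at z = 0. Lengths are in m, angles in rad, forces in N, time in s.
With the tool pointing down it reaches from about 0.4 to 0.85 m from the base axis. Payload 4.4 kg.
Tool frame: the origin (TCP) lies where the fingers leave the gripper's body, on its centre line; the fingertips stand 97 mm ahead of it and the grasp point (between the pads) lies 78 mm ahead of it; z points along the fingers, y is the line along which they close (so a half turn about z gives the same grasp; the last joint's range is limited). The gripper opens to 94 mm and grips with 3 to 60 N. Pads are 16 mm wide; open, the fingers measure 119 mm over their backs; the gripper's body (75 mm by 177 mm) begins 78 mm behind the grasp point.
Start: joints at [-1.389, 0.628, 0.038, 1.517, -0.027, 0.996, -0.02], TCP at [0.159, 0.63, 0.303] pointing down, gripper open.
Joint ranges: [-3.06, 3.06], [-0.37, 2.12], [-1.25, 1.32], [0.18, 2.47], [-1.1, 4.24], [0.23, 1.98], [-2.94, 2.94]. Speed limits (rad/s): [2.57, 2.57, 3.14, 3.14, 3.14, 3.14, 3.14].

### API

Orientations are given as a rotation vector (axis times angle).
In Python, from station import * gives the robot as it stands.
- The arm moves only by the tool jog_arm, never from a script. Its argument "motion" is a list of rows, each a list of 7 numbers: the shift along the tool's x, y, z normalised to -1 to 1, where 1 is 0.25 m, then the turn, a rotation vector about the tool's x, y, z normalised to -1 to 1, where 1 is 90 degrees, then the opening, from 0 (shut) to 1 (fully open). In form: [[x, y, z, wx, wy, wz, gripper], ...]. A call has 1 to 8 rows; each row is the pose to reach, as a shift and turn from the pose commanded when the call began, along the tool's axes at that moment; what a row does not reach only later rows make up. A row lasts 1/8 s, in which the tool goes at most 62.5 mm and 10.7 degrees, less where a joint would pass 70% of its speed; a pose out of reach is approached as far as the arm can. A call with a number of a shift or a turn outside -1 to 1 is refused whole. A call with a gripper value outside its range is refused whole. The fingers move at their own pace and stop on an object; "newtons" is the grip in N (left out, the last holds). Time passes only in rows, so rows that repeat a pose let the fingers close. It gives the time, the measured TCP pose, the force, the opening and the grip force at its end, in the units of the state.
- state(): the state, without advancing time (a new reading comes with each control period).
- get_image(name): name is "scene" or "top" or "wrist"; returns the picture (400x640x3 uint8, blue, green, red); there is no depth.
- camera_info(name): a dict with "fx", "fy", "cx", "cy" (pixels), "rvec" (rotation vector, rad) and "tvec" (3), from world to camera coordinates, as OpenCV has them. Camera axes: x right, y down, z forward; pixel columns grow to the right and rows downward; lengths in m; the calibration is good to about 2 mm. A picture is of the moment at which its call begins: read the wrist's pose just before it. camera_info takes no time and is no camera call; for the wrist camera it gives the pose at the moment of the call.
- close_job(): hands the job in; it is judged then, once.
Trained networks look in the newest picture that a camera, given by its name, has taken for a name from the list of things; names that differ only in an ending like _2 or _b are one class to them, and where a whole thing is asked for, a point or a joint stands for the part that bears it (a point fixed in the world has none). Each returns a list of dicts, best first, with "conf" (0 to 1); they miss things now and then, are a little off and sometimes report something else, mostly with a low value. They report only what shows in the picture. A call takes as long as a camera call.
- search_frame(camera, target): "centre" ([x, y, z] in m, in the coordinates of the camera as it stood for that picture, good to about 4 mm: the middle of the surface that is visible of it).
- trace(camera, target): "region" (400x640 bool, what is visible of it).
- pinpoint(camera, target): "centre" ([x, y, z] in m, in the coordinates of the camera as it stood for that picture, good to about 4 mm: a listed point, or the origin of a listed thing).
The state is a dict: "time_s": time; "q": joint angles; "joint_velocities": joint speeds; "joint_efforts": joint torques, N m; "tcp_pos": TCP position; "ee_rot": TCP orientation; "force": force on the tool from outside, world axes, zero at the start; "wrist_torque": the same for the moment, N m; "gripper_width": finger opening in m; "finger_force": force on a finger pad.
Only numpy, scipy, OpenCV 4.12 (cv2) and the standard library are available. Lean on these libraries where they do the work, as an engineer would, in place of code of your own. Each camera call takes 0.05 s, during which the arm holds its last target. There are 200 camera calls.

### The job

Lay every maple puzzle piece on the shelf flat in a pocket of the press carrier (any pocket, one each), turn the power isolator on, and then, from the longest piece to the shortest, slide the carrier so that the piece's centre dot is right under the ram and press the pedal fully down to its stop for about half a second. Never press the pedal while the isolator is off. When all are marked, leave the pieces in their pockets, draw the carrier fully forward to its front stop, turn the isolator off; leave the grey dome and the maple ring that lie among the pieces where they are.

Things in the scene. Friction and masses are not known exactly. Their poses are not given: they have to be found in the camera images.
- piece_oval: Chunky maple puzzle piece, the longest: a bar with fully round ends, 88 mm long. Origin: centre of its underside; z up, x along its length, y across its 44 mm width (grip it across y at the middle). 20 mm thick, 35 to 70 g, a dark 8 mm dot at the centre of its top. Gives None when this piece is absent.
- piece_bar: Chunky maple puzzle piece, the second longest: a plain rectangle, 80 mm long. Origin: centre of its underside; z up, x along its length, y across its 44 mm width (grip it across y at the middle). 20 mm thick, 35 to 70 g, a dark 8 mm dot at the centre of its top. Gives None when this piece is absent.
- piece_keel: Chunky maple puzzle piece, the third longest: a square-sided middle 36 mm long and 44 mm wide, with a narrow round-ended 18 mm wide nose at each end, 70 mm long overall. Origin: centre of its underside; z up, x along its length, y across its 44 mm width (grip it across y at the middle). 20 mm thick, 35 to 70 g, a dark 8 mm dot at the centre of its top. Gives None when this piece is absent.
- piece_cross: Chunky maple puzzle piece, the shortest: a plus shape 60 mm long, its long arm 24 mm wide, its cross arm 28 mm long and 44 mm wide. Origin: centre of its underside; z up, x along its length, y across its 44 mm width (grip it across y at the middle). 20 mm thick, 35 to 70 g, a dark 8 mm dot at the centre of its top. Gives None when this piece is absent.
- station: Marking station. Origin on the table straight below the ram; x points away from the robot along the carrier's long slide, y along its cross slide, z up. A column stands at x 155 to 195 mm; its 34 mm wide arm, 145 to 175 mm up, reaches to x = -20 mm, the ram's 30 mm guide hangs to 130 mm. Load with the carrier at the front stop: there all pockets are 95 mm or more clear of the ram.
- carrier_x (a joint): Long slide of the carrier along station x, m: 0 at the front stop (nearest the robot), 0.18 at the rear stop. Stays where left, about 2 N friction.
- carrier_y (a joint): Cross slide of the carrier along station y, m: -0.072 to 0.072, 0 in the middle. Stays where left, about 2 N friction. Both slides move together when the carrier is pushed or pulled by its grip.
- carrier_grip (a point): Top centre of the carrier's upright steel post, 24 mm in diameter, 52 mm tall (from 38 to 90 mm height), on the front edge of the carrier, 95 mm nearer the robot than the front pockets' centres. The carrier is a white tray, 164 x 216 mm, 28 to 38 mm above the table.
- ram_tip (a point): Tip of the steel ram of the station, pointing straight down; 94 mm above the table when the pedal is up, 59 mm (1 mm over a piece lying in a pocket) when the pedal is at its stop. Moves with the pedal, straight down.
- pedal (a joint): Pedal angle, rad: 0 up, 0.22 at its stop. A spring brings it back up.
- pedal_pad (a point): Point to press: middle of the black rubber tread, on the pedal's top face, 110 mm from the hinge. Aluminium pedal 140 x 72 mm, its tread end up: this point is 67 mm up at rest, sinks 24 mm to the stop and turns with the pedal. About 4.5 N starts it, 10 N holds it at its stop.
- pedal_base: Base of the pedal, steel, 160 x 100 mm. Origin: centre of the underside; x from tread to hinge, y along the hinge. Fixed to the table.
- isolator (a joint): Angle of the isolator handle, rad: 0 off, 1.047 (60 degrees anticlockwise seen from above) on. Stops at both ends; it stays where it is left, about 0.1 Nm of friction.
- isolator_grip (a point): Top centre of the isolator's handle, on the vertical turning axis, 100 mm above the table. The handle is a black bar 86 mm long (along its x), 18 mm wide (y), 34 mm tall (from 66 to 100 mm height), with a white line on the end that points to -x; it sits on a grey box 100 x 100 x 55 mm. Axes turn with the handle.
- dome: Grey silicone squeeze dome, 60 mm wide, 33 mm tall; lies among the pieces, to be left alone. Origin: centre of its underside.
- puzzle_ring: Maple ring, 66 mm wide, 14 mm tall; lies among the pieces, to be left alone. Origin: centre of its underside.
- pocket0 (a point): Centre of the floor (38 mm up) of the carrier's front left pocket, as the robot sees it. Pocket: 52 mm (carrier x, the same direction as station x) by 96 mm (y), with lips 5 mm high and 6 mm wide or more. Pockets are 76 mm apart in x and 102 mm in y. Takes any one piece laid with its length along y.
- pocket1 (a point): Centre of the floor (38 mm up) of the carrier's front right pocket, as the robot sees it. Pocket: 52 mm (carrier x, the same direction as station x) by 96 mm (y), with lips 5 mm high and 6 mm wide or more. Pockets are 76 mm apart in x and 102 mm in y. Takes any one piece laid with its length along y.
- pocket2 (a point): Centre of the floor (38 mm up) of the carrier's back left pocket, as the robot sees it. Pocket: 52 mm (carrier x, the same direction as station x) by 96 mm (y), with lips 5 mm high and 6 mm wide or more. Pockets are 76 mm apart in x and 102 mm in y. Takes any one piece laid with its length along y.
- pocket3 (a point): Centre of the floor (38 mm up) of the carrier's back right pocket, as the robot sees it. Pocket: 52 mm (carrier x, the same direction as station x) by 96 mm (y), with lips 5 mm high and 6 mm wide or more. Pockets are 76 mm apart in x and 102 mm in y. Takes any one piece laid with its length along y.

How it is judged:
On the way, in this order (a step that is already met when the one before it is completed fails the run):
1. the isolator handle is turned on, to its on stop (value of joint isolator above 0.95 rad), for 0.2 s.
2. the oval piece, lying flat in the carrier, has its centre dot under the ram (within 6 mm) while the pedal is held down at its stop (horizontal distance between piece_oval and ram_tip below 0.006 m and z of ram_tip in the frame of piece_oval below 0.024 m and height (world z) of piece_oval between 0.034 and 0.042 m and angle between piece_oval's own z axis and vertical below 0.1 rad), for 0.2 s.
3. the bar piece, lying flat in the carrier, has its centre dot under the ram (within 6 mm) while the pedal is held down at its stop (horizontal distance between piece_bar and ram_tip below 0.006 m and z of ram_tip in the frame of piece_bar below 0.024 m and height (world z) of piece_bar between 0.034 and 0.042 m and angle between piece_bar's own z axis and vertical below 0.1 rad), for 0.2 s.
4. the keel piece, lying flat in the carrier, has its centre dot under the ram (within 6 mm) while the pedal is held down at its stop (horizontal distance between piece_keel and ram_tip below 0.006 m and z of ram_tip in the frame of piece_keel below 0.024 m and height (world z) of piece_keel between 0.034 and 0.042 m and angle between piece_keel's own z axis and vertical below 0.1 rad), for 0.2 s.
5. the cross piece, lying flat in the carrier, has its centre dot under the ram (within 6 mm) while the pedal is held down at its stop (horizontal distance between piece_cross and ram_tip below 0.006 m and z of ram_tip in the frame of piece_cross below 0.024 m and height (world z) of piece_cross between 0.034 and 0.042 m and angle between piece_cross's own z axis and vertical below 0.1 rad), for 0.2 s.
At the end, for the whole second after the job is handed in: Every piece present lies flat in a pocket (within 25 mm of its centre, tilt below 0.1 rad) at rest, the carrier is within 8 mm of its front stop, the isolator is off (below 0.1 rad) and the pedal is up (below 0.03 rad) (height (world z) of piece_oval between 0.034 and 0.042 m and angle between each of piece_oval, piece_bar, piece_keel, piece_cross's own z axis and vertical below 0.1 rad and (horizontal distance between piece_oval and pocket0 below 0.025 m or horizontal distance between piece_oval and pocket1 below 0.025 m or horizontal distance between piece_oval and pocket2 below 0.025 m or horizontal distance between piece_oval and pocket3 below 0.025 m) and linear speed of each of piece_oval, piece_bar, piece_keel, piece_cross below 0.03 m/s and height (world z) of piece_bar between 0.034 and 0.042 m and (horizontal distance between piece_bar and pocket0 below 0.025 m or horizontal distance between piece_bar and pocket1 below 0.025 m or horizontal distance between piece_bar and pocket2 below 0.025 m or horizontal distance between piece_bar and pocket3 below 0.025 m) and height (world z) of piece_keel between 0.034 and 0.042 m and (horizontal distance between piece_keel and pocket0 below 0.025 m or horizontal distance between piece_keel and pocket1 below 0.025 m or horizontal distance between piece_keel and pocket2 below 0.025 m or horizontal distance between piece_keel and pocket3 below 0.025 m) and height (world z) of piece_cross between 0.034 and 0.042 m and (horizontal distance between piece_cross and pocket0 below 0.025 m or horizontal distance between piece_cross and pocket1 below 0.025 m or horizontal distance between piece_cross and pocket2 below 0.025 m or horizontal distance between piece_cross and pocket3 below 0.025 m) and value of joint isolator below 0.1 rad and value of joint carrier_x below 0.008 m and value of joint pedal below 0.03 rad); the robot touches nothing.
It fails at once if the pedal is pressed while the isolator is not on (value of joint isolator below 0.8 rad and value of joint pedal above 0.1 rad).
It fails at once if the grey dome or the maple ring is moved more than 30 mm (distance of any of dome, puzzle_ring from where it was at the start of the episode above 0.03 m).
Of piece_oval, piece_bar, piece_keel, piece_cross only 2 to 3 are there at a start; the rules pass over those that are not, and their reading is None.
At some moment in a run one of piece_oval, piece_bar, piece_keel, piece_cross may be knocked a few centimetres aside while the robot is not near it.
Once in a run the grip may slacken for a moment while it holds something.
It also fails if it takes over 210 s, if anything falls off the work surface, if the arm or the gripper's body presses on something with over 40 N, if the wrist force passes 120 N, or if a joint passes its speed limit or range.

## Working session

There is one attempt and no reset: what is moved stays moved. The work goes in short steps, Python scripts to look and compute and a tool call to move; the robot and the scene stay as the last step left them, time stands still between calls to the robot, and variables do not carry over. Pictures are saved under pics/ and viewed, at most 14 in all, crops included, and the job is handed in when it is done.

Besides the shell and the picture viewer there is one more tool, called after "Emit:" by a JSON object that holds its "op" and its "data". jog_arm: Moves the arm, as the interface text tells. Its arguments: {"type":"object","properties":{"motion":{"type":"array"},"newtons":{"type":"number"}},"required":["motion"]}

```bash
ls; mkdir -p pics; cat > h.py <<'E'
from station import *
import numpy as np, cv2
from scipy.spatial.transform import Rotation as R
def towin(cam,p,info=None):
    c=info or camera_info(cam); Rm=R.from_rotvec(np.ravel(c["rvec"])).as_matrix()
    return Rm.T@(np.array(p)-np.ravel(c["tvec"]))
def ray(cam,u,v,z,info=None):
    c=info or camera_info(cam); Rm=R.from_rotvec(np.ravel(c["rvec"])).as_matrix(); t=np.ravel(c["tvec"])
    d=Rm.T@np.array([(u-c["cx"])/c["fx"],(v-c["cy"])/c["fy"],1]); o=-Rm.T@t
    return o+d*(z-o[2])/d[2]
def proj(cam,p,info=None):
    c=info or camera_info(cam)
    K=np.array([[c["fx"],0,c["cx"]],[0,c["fy"],c["cy"]],[0,0,1.]])
    return cv2.projectPoints(np.array(p,float).reshape(-1,3),np.ravel(c["rvec"]).astype(float),np.ravel(c["tvec"]).astype(float),K,None)[0].reshape(-1,2)
E
python3 - <<'E'
from h import *
s=state(); print(s["time_s"],s["tcp_pos"],s["ee_rot"],s["gripper_width"],s["force"])
print(R.from_rotvec(s["ee_rot"]).as_matrix().round(3))
for c in ("scene","top"):
    im=get_image(c); cv2.imwrite(f"pics/{c}0.png",im)
for c in ("top","scene"):
    print(c)
    for n in "piece_oval piece_bar piece_keel piece_cross dome puzzle_ring ram_tip carrier_grip pedal_pad isolator_grip pocket0 pocket1 pocket2 pocket3 station pedal_base".split():
        r=pinpoint(c,n)
        print(n,[(towin(c,d["centre"]).round(4).tolist(),round(d["conf"],2)) for d in r[:2]])
E
```

```text
pics
0.0 [0.15925542 0.62970249 0.30178071] [-3.88179347e-01 -3.11729513e+00  2.87196603e-03] 0.09407420994879565 [-0.21435202 -0.26256883 -0.31378846]
[[-0.969  0.245 -0.   ]
 [ 0.245  0.969 -0.002]
 [-0.    -0.002 -1.   ]]
top
piece_oval [([0.3968, 0.3544, -0.001], 0.8)]
piece_bar []
piece_keel [([0.3896, 0.2588, -0.0031], 0.67)]
piece_cross [([0.4858, 0.3474, 0.0004], 0.76)]
dome [([0.5864, 0.248, -0.0002], 0.83)]
puzzle_ring [([0.602, 0.3538, -0.0002], 0.79)]
ram_tip []
carrier_grip [([0.5502, 0.0331, 0.0888], 0.9)]
pedal_pad [([0.3612, -0.322, 0.0692], 0.73)]
isolator_grip [([0.5548, -0.2956, 0.1027], 0.82)]
pocket0 [([0.7163, 0.0915, 0.04], 0.96), ([0.6406, 0.0849, 0.0395], 0.86)]
pocket1 [([0.7163, 0.0915, 0.04], 0.96), ([0.6406, 0.0849, 0.0395], 0.86)]
pocket2 [([0.7163, 0.0915, 0.04], 0.96), ([0.6406, 0.0849, 0.0395], 0.86)]
pocket3 [([0.7163, 0.0915, 0.04], 0.96), ([0.6406, 0.0849, 0.0395], 0.86)]
station [([0.7088, 0.0089, 0.001], 0.96), ([0.4075, -0.3173, 0.0007], 0.64)]
pedal_base [([0.4062, -0.32, -0.0002], 0.88), ([0.6464, -0.0173, 0.0328], 0.6)]
scene
piece_oval [([0.
[... 273 characters left out ...]
 -0.0059], 0.65)]
ram_tip [([0.6439, -0.0164, 0.0375], 0.67), ([0.7008, 0.0085, 0.0932], 0.49)]
carrier_grip [([0.551, 0.0333, 0.0891], 0.64)]
pedal_pad [([0.3613, -0.3221, 0.068], 0.81), ([0.3948, 0.2554, 0.0023], 0.54)]
isolator_grip [([0.5541, -0.3003, 0.101], 0.63)]
pocket0 [([0.7195, -0.0116, 0.0382], 0.97), ([0.7161, 0.0855, 0.0392], 0.8)]
pocket1 [([0.7195, -0.0116, 0.0382], 0.97), ([0.7161, 0.0855, 0.0392], 0.8)]
pocket2 [([0.7195, -0.0116, 0.0382], 0.97), ([0.7161, 0.0855, 0.0392], 0.8)]
pocket3 [([0.7195, -0.0116, 0.0382], 0.97), ([0.7161, 0.0855, 0.0392], 0.8)]
station [([0.7027, 0.0154, 0.002], 0.75), ([0.4839, 0.349, 0.0001], 0.66)]
pedal_base [([0.4003, -0.3233, 0.0039], 0.62)]
```

View images.

View pics/top0.png

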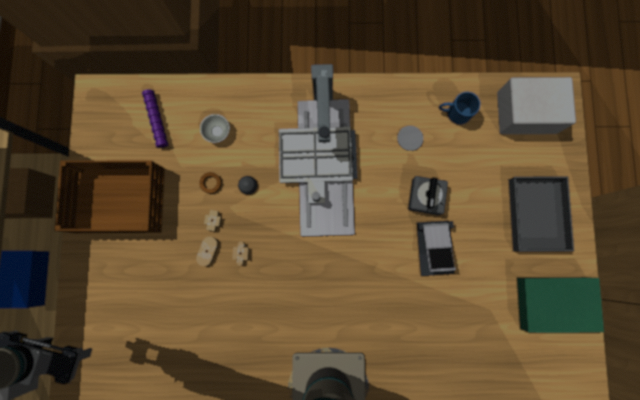

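View pics/scene0.png

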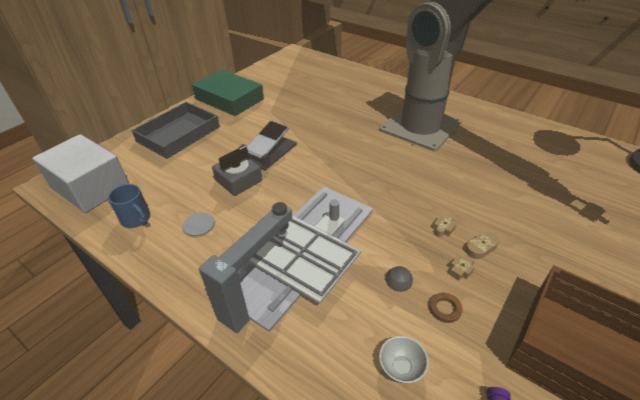

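```bash
cat >> h.py <<'E'
def go(gp,yaw):
    """gp: grasp point world; yaw(deg): world angle of tool x axis (mod 180 allowed by caller)."""
    s=state(); R0=R.from_rotvec(s["ee_rot"]).as_matrix()
    a=np.radians(yaw); X=np.array([np.cos(a),np.sin(a),0]); Z=np.array([0,0,-1.]); T=np.c_[X,np.cross(Z,X),Z]
    tcp=np.array(gp)-0.078*Z
    d=R0.T@(tcp-s["tcp_pos"]); w=R.from_matrix(R0.T@T).as_rotvec()
    rows=max(np.linalg.norm(d)/.0625,np.degrees(np.linalg.norm(w))/10.7)
    print("go",(d/.25).round(3).tolist(),(w/(np.pi/2)).round(3).tolist(),"rows>=",round(rows,1))
def st():
    s=state(); print("t",round(s["time_s"],2),"gp",(np.array(s["tcp_pos"])+.078*R.from_rotvec(s["ee_rot"]).as_matrix()[:,2]).round(4),"yaw",np.degrees(np.arctan2(*R.from_rotvec(s["ee_rot"]).as_matrix()[[1,0],0])).round(1),"F",np.round(s["force"],1),"w",round(s["gripper_width"],4),"ff",np.round(s["finger_force"],1),"q7",np.round(s["q"][6],2))
E
python3 - <<'E'
from h import *
st(); go([0.36,0.32,0.27],140)
c=camera_info("wrist"); Rm=R.from_rotvec(np.ravel(c["rvec"])).as_matrix(); print("cam pos",-Rm.T@np.ravel(c["tvec"]),"fwd",Rm[2],"right",Rm[0],c["fx"])
E
```

```text
t 1.7 gp [0.1594 0.6302 0.2247] yaw 165.8 F [ 0.3 -0.1 -0.1] w 0.0943 ff 0.0 q7 -0.02
go [-1.082, -1.006, -0.181] [0.0, -0.0, 0.287] rows>= 6.0
cam pos [0.08133524 0.6496321  0.38413953] fwd [ 0.26882624 -0.06819063 -0.96077182] right [2.46704856e-01 9.69090632e-01 2.47547294e-04] 338.62450010094636
```

Emit:
{"op": "jog_arm", "data": {"motion": [[-1,-0.93,-0.18,0,0,0.28,1],[-1,-0.93,-0.18,0,0,0.28,1],[-1,-0.93,-0.18,0,0,0.28,1],[-1,-0.93,-0.18,0,0,0.28,1],[-1,-0.93,-0.18,0,0,0.28,1],[-1,-0.93,-0.18,0,0,0.28,1],[-1,-0.93,-0.18,0,0,0.28,1]]}}

```text
time_s: 2.58
tcp_pos: [0.3465, 0.3413, 0.3484]
ee_rot: [1.067, 2.954, 0.001]
force: [-0.5, 0.7, 0.5]
gripper_width: 0.094
finger_force: 0.0
```

```bash
cat >> h.py <<'E'
def pieces(names=("piece_oval","piece_keel","piece_cross"),zt=0.02,cam="wrist"):
    """yaw/centre of pieces from trace mask on top plane zt"""
    info=camera_info(cam)
    for n in names:
        for d in trace(cam,n)[:2]:
            m=d["region"].astype(np.uint8); ys,xs=np.nonzero(m)
            if len(xs)<30: continue
            cs=max(cv2.findContours(m,cv2.RETR_EXTERNAL,cv2.CHAIN_APPROX_NONE)[0],key=cv2.contourArea).reshape(-1,2)
            P=np.array([ray(cam,u,v,zt,info)[:2] for u,v in cs])
            (cx,cy),(w,h),a=cv2.minAreaRect((P*1000).astype(np.float32))
            if w<h: a+=90
            print(n,round(d["conf"],2),"rect c",round(cx,1),round(cy,1),"LxW",round(max(w,h),1),round(min(w,h),1),"long-axis deg",round(a%180,1),"px",xs.mean().round(),ys.mean().round())
        for d in pinpoint(cam,n)[:1]: print("   pin",towin(cam,d["centre"],info).round(4),round(d["conf"],2))
E
python3 - <<'E'
from h import *
st(); im=get_image("wrist"); cv2.imwrite("pics/w1.png",im); pieces()
E
```

```text
t 2.58 gp [0.3466 0.3413 0.2704] yaw 140.3 F [-0.5  0.7  0.5] w 0.094 ff 0.0 q7 0.14
piece_oval 0.58 rect c 391.6 359.2 LxW 91.0 44.2 long-axis deg 159.0 px 351.0 186.0
   pin [ 0.3949  0.3617 -0.0042] 0.61
piece_keel 0.85 rect c 385.5 262.0 LxW 60.4 54.6 long-axis deg 133.7 px 289.0 229.0
   pin [ 0.3858  0.2592 -0.0026] 0.56
piece_cross 0.56 rect c 479.9 345.0 LxW 69.3 44.2 long-axis deg 168.9 px 383.0 243.0
   pin [ 0.484   0.3464 -0.0027] 0.62
```

View pics/w1.png

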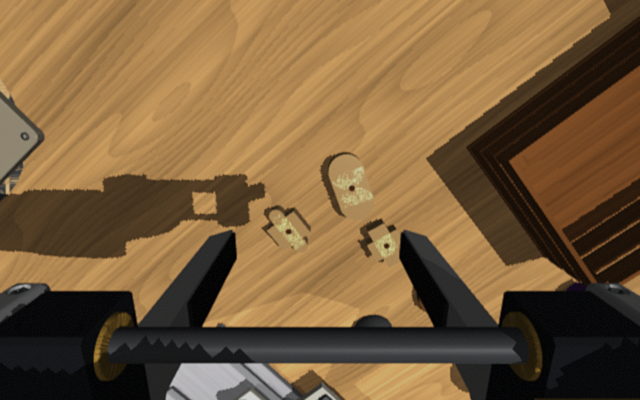

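```bash
python3 - <<'E'
from h import *
im=cv2.imread("pics/w1.png")[140:280,240:440]; cv2.imwrite("pics/w1c.png",cv2.resize(im,None,fx=4,fy=4,interpolation=cv2.INTER_CUBIC))
for u,v in ((351,187.5),(289,231),(386,245)): print(ray("wrist",u,v,.02).round(4))
E
```

```text
[0.3906 0.3599 0.02  ]
[0.3858 0.2622 0.02  ]
[0.4813 0.3477 0.02  ]
```

View pics/w1c.png

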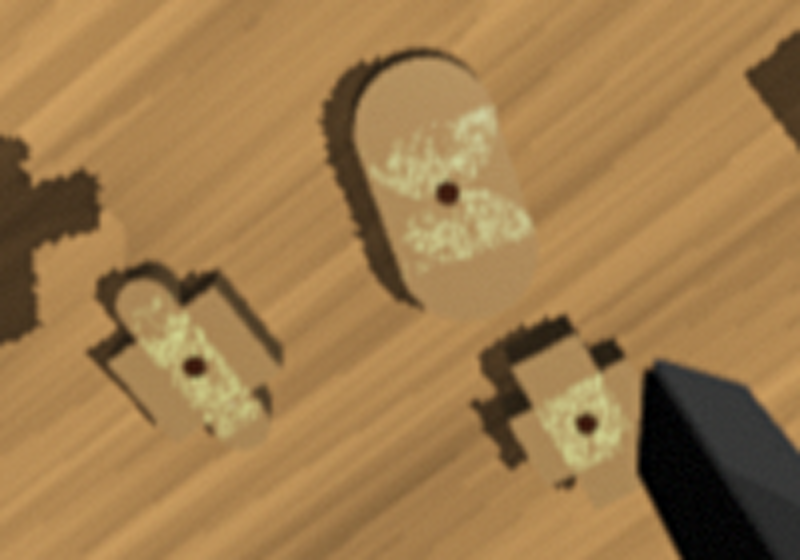

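```bash
python3 - <<'E'
from h import *
a=ray("wrist",276.3,213.8,.02);b=ray("wrist",301,247.5,.02);print(np.degrees(np.arctan2(*(b-a)[[1,0]])),np.linalg.norm(b-a))
a=ray("wrist",376,229,.02);b=ray("wrist",395,262,.02);print(np.degrees(np.arctan2(*(b-a)[[1,0]])),np.linalg.norm(b-a))
go([0.535,0.033,0.23],180)
E
```

```text
-5.9290562591369484 0.05605985759061544
-8.99929849519642 0.05450703947750758
go [-1.38, -0.481, 0.157] [-0.0, -0.0, -0.436] rows>= 5.9
```

Emit:
{"op": "jog_arm", "data": {"motion": [[-1,-0.35,0.15,0,0,-0.43,1],[-1,-0.35,0.15,0,0,-0.43,1],[-1,-0.35,0.15,0,0,-0.43,1],[-1,-0.35,0.15,0,0,-0.43,1],[-1,-0.35,0.15,0,0,-0.43,1],[-1,-0.35,0.15,0,0,-0.43,1]]}}

```text
time_s: 3.68
tcp_pos: [0.4834, 0.1147, 0.3096]
ee_rot: [-0.027, -3.141, 0.002]
force: [0.2, 1.0, 0.6]
gripper_width: 0.0938
finger_force: 0.0
```

```bash
python3 - <<'E'
from h import *
st();go([0.535,0.033,0.2],180)
im=get_image("wrist"); cv2.imwrite("pics/w2.png",im); 
for n in ("ram_tip","carrier_grip","station"):
  for d in pinpoint("wrist",n)[:2]: print(n,towin("wrist",d["centre"]).round(4),round(d["conf"],2))
E
```

```text
t 3.67 gp [0.4834 0.1146 0.2316] yaw 179.0 F [0.2 1.  0.6] w 0.0938 ff 0.0 q7 1.32
go [-0.212, -0.323, 0.127] [-0.001, -0.0, -0.011] rows>= 1.6
ram_tip [0.7074 0.0102 0.0907] 0.45
carrier_grip [0.5488 0.0406 0.0895] 0.6
carrier_grip [0.5921 0.2427 0.0006] 0.3
station [0.7094 0.0158 0.0035] 0.57
```

View pics/w2.png

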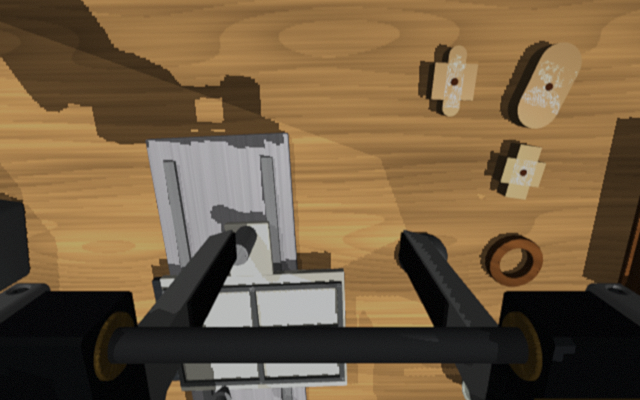

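```bash
python3 - <<'E'
from h import *
def ang(a,b,z):
    p=ray("wrist",*a,z);q=ray("wrist",*b,z);d=q-p;return round(np.degrees(np.arctan2(d[1],d[0])),2),p.round(3),q.round(3)
print("plate right",ang((288,134),(297,262),.012)); print("plate front",ang((148,142),(287,133),.012))
print("plate left",ang((148,142),(173,262),.012))
print("carrier front",ang((160,279),(342,270),.038));print("carrier right",ang((342,270),(346,383),.038)); print("divider",ang((253,290),(262,378),.038))
print("carrier back",ang((184,388),(346,384),.038))
print("keel",ang((458,46),(451,116),.02),ang((455,82),(455,82.1),.02)[1]);print("oval",ang((569,47),(533,124),.02),ang((549,87),(549,88),.02)[1])
print("cross",ang((535,148),(512,195),.02),ang((523,173),(523,174),.02)[1])
E
```

```text
plate right (np.float64(2.08), array([0.439, 0.087, 0.012]), array([0.595, 0.092, 0.012]))
plate front (np.float64(93.04), array([ 0.446, -0.07 ,  0.012]), array([0.438, 0.085, 0.012]))
plate left (np.float64(3.43), array([ 0.446, -0.07 ,  0.012]), array([ 0.593, -0.061,  0.012]))
carrier front (np.float64(92.51), array([ 0.602, -0.067,  0.038]), array([0.593, 0.146, 0.038]))
carrier right (np.float64(2.36), array([0.593, 0.146, 0.038]), array([0.755, 0.153, 0.038]))
divider (np.float64(1.54), array([0.618, 0.041, 0.038]), array([0.746, 0.045, 0.038]))
carrier back (np.float64(91.09), array([ 0.761, -0.058,  0.038]), array([0.757, 0.153, 0.038]))
keel (np.float64(-0.24), array([0.352, 0.263, 0.02 ]), array([0.421, 0.262, 0.02 ])) [0.386 0.263 0.02 ]
oval (np.float64(-17.35), array([0.354, 0.375, 0.02 ]), array([0.43 , 0.351, 0.02 ])) [0.392 0.362 0.02 ]
cross (np.float64(-17.93), array([0.456, 0.358, 0.02 ]), array([0.51 , 0.341, 0.02 ])) [0.484 0.349 0.02 ]
```

```bash
python3 - <<'E'
from h import *
go([0.55,0.037,0.14],182.4);go([0.55,0.037,0.074],182.4)
E
```

```text
go [-0.276, -0.326, 0.368] [0.001, -0.0, -0.033] rows>= 2.3
go [-0.276, -0.326, 0.632] [0.001, -0.0, -0.033] rows>= 3.1
```

Emit:
{"op": "jog_arm", "data": {"motion": [[-0.276,-0.326,0.2,0,0,-0.033,1],[-0.276,-0.326,0.2,0,0,-0.033,1],[-0.276,-0.326,0.4,0,0,-0.033,1],[-0.276,-0.326,0.63,0,0,-0.033,1],[-0.276,-0.326,0.63,0,0,-0.033,1],[-0.276,-0.326,0.63,0,0,-0.033,0],[-0.276,-0.326,0.63,0,0,-0.033,0],[-0.276,-0.326,0.63,0,0,-0.033,0]], "newtons": 25}}

```text
time_s: 4.88
tcp_pos: [0.5514, 0.0351, 0.1547]
ee_rot: [-0.063, 3.137, 0.001]
force: [-0.5, 0.4, -0.6]
gripper_width: 0.0674
finger_force: 0.0
```

```bash
python3 - <<'E'
from h import *
st()
E
```

```text
t 4.88 gp [0.5517 0.0351 0.0767] yaw -177.7 F [-0.5  0.4 -0.6] w 0.0674 ff 0.0 q7 1.57
```

Emit:
{"op": "jog_arm", "data": {"motion": [[0,0,0,0,0,0,0],[0,0,0,0,0,0,0],[0,0,0,0,0,0,0],[0,0,0,0,0,0,0],[0,0,0,0,0,0,0],[0,0,0,0,0,0,0]]}}

```text
time_s: 5.62
tcp_pos: [0.5504, 0.0345, 0.1526]
ee_rot: [0.062, -3.141, 0.0]
force: [-0.6, -0.5, -0.1]
gripper_width: 0.0235
finger_force: 25.0
```

```bash
python3 - <<'E'
from h import *
st()
E
```

```text
t 5.62 gp [0.5504 0.0345 0.0746] yaw -177.7 F [-0.6 -0.5 -0.1] w 0.0235 ff 25.0 q7 1.57
```

Emit:
{"op": "jog_arm", "data": {"motion": [[0.1,0,0,0,0,0,0],[0.2,0,0,0,0,0,0],[0.3,0,0,0,0,0,0],[0.38,0,0,0,0,0,0],[0.4,0,0,0,0,0,0],[0.4,0,0,0,0,0,0]]}}

```text
time_s: 6.38
tcp_pos: [0.4499, 0.0313, 0.1525]
ee_rot: [0.063, -3.139, -0.001]
force: [-2.6, 2.0, -0.5]
gripper_width: 0.0236
finger_force: 25.0
```

Emit:
{"op": "jog_arm", "data": {"motion": [[0.02,0,0,0,0,0,0],[0.04,0,0,0,0,0,0],[0.04,0,0,0,0,0,0]]}}

```text
time_s: 6.75
tcp_pos: [0.4412, 0.0305, 0.1526]
ee_rot: [-0.062, 3.139, 0.0]
force: [3.6, 2.2, -7.6]
gripper_width: 0.0237
finger_force: 25.0
```

Emit:
{"op": "jog_arm", "data": {"motion": [[0.015,0,0,0,0,0,0],[0.03,0,0,0,0,0,0],[0.03,0,0,0,0,0,0]]}}

```text
time_s: 7.12
tcp_pos: [0.439, 0.0304, 0.1531]
ee_rot: [-0.061, 3.128, 0.001]
force: [13.2, 2.2, -15.1]
gripper_width: 0.0236
finger_force: 25.0
```

Emit:
{"op": "jog_arm", "data": {"motion": [[-0.012,0.06,0,0,0,0,0],[-0.012,0.12,0,0,0,0,0],[-0.012,0.14,0,0,0,0,0],[-0.012,0.155,0,0,0,0,0],[-0.012,0.17,0,0,0,0,0],[-0.012,0.18,0,0,0,0,0],[-0.012,0.18,0,0,0,0,0]]}}

```text
time_s: 8.0
tcp_pos: [0.4382, 0.0736, 0.1531]
ee_rot: [-0.058, 3.133, -0.002]
force: [9.4, -4.2, -10.2]
gripper_width: 0.0238
finger_force: 25.0
```

Emit:
{"op": "jog_arm", "data": {"motion": [[-0.008,0.015,0,0,0,0,0],[-0.008,0.03,0,0,0,0,0],[-0.008,0.03,0,0,0,0,0]]}}

```text
time_s: 8.38
tcp_pos: [0.4385, 0.0746, 0.153]
ee_rot: [-0.048, 3.136, -0.014]
force: [7.7, -23.2, -6.0]
gripper_width: 0.0236
finger_force: 25.0
```

Emit:
{"op": "jog_arm", "data": {"motion": [[-0.008,-0.12,0,0,0,0,0],[-0.008,-0.26,0,0,0,0,0],[-0.008,-0.4,0,0,0,0,0],[-0.008,-0.52,0,0,0,0,0],[-0.008,-0.57,0,0,0,0,0],[-0.008,-0.59,0,0,0,0,0],[-0.008,-0.6,0,0,0,0,0],[-0.008,-0.6,0,0,0,0,0]]}}

```text
time_s: 9.38
tcp_pos: [0.4433, -0.0664, 0.1529]
ee_rot: [0.064, -3.14, -0.0]
force: [-1.7, -0.7, 5.7]
gripper_width: 0.0239
finger_force: 25.0
```

Emit:
{"op": "jog_arm", "data": {"motion": [[0,-0.012,0,0,0,0,0],[0,-0.024,0,0,0,0,0],[0,-0.024,0,0,0,0,0]]}}

```text
time_s: 9.75
tcp_pos: [0.4435, -0.0708, 0.1528]
ee_rot: [0.067, -3.139, -0.003]
force: [-0.4, 4.1, -1.4]
gripper_width: 0.0242
finger_force: 2.2
```

Emit:
{"op": "jog_arm", "data": {"motion": [[0,0,0,0,0,0,0],[0,-0.012,0,0,0,0,0],[0,-0.016,0,0,0,0,0],[0,-0.016,0,0,0,0,0]], "newtons": 25}}

```text
time_s: 10.25
tcp_pos: [0.4436, -0.0714, 0.1526]
ee_rot: [0.072, -3.138, -0.009]
force: [-1.5, 16.0, 5.9]
gripper_width: 0.0233
finger_force: 25.0
```

Emit:
{"op": "jog_arm", "data": {"motion": [[0.01,0.12,0,0,0,0,0],[0.01,0.26,0,0,0,0,0],[0.01,0.38,0,0,0,0,0],[0.015,0.43,0,0,0,0,0],[0.015,0.43,0,0,0,0,0],[0.015,0.43,0,0,0,0,0],[0.008,0.43,0,0,0,0,0.5],[0.008,0.43,0,0,0,0,0.5]]}}

```text
time_s: 11.25
tcp_pos: [0.4375, 0.0301, 0.1525]
ee_rot: [0.062, -3.14, 0.001]
force: [0.0, 0.4, 0.1]
gripper_width: 0.04
finger_force: 0.0
```

Emit:
{"op": "jog_arm", "data": {"motion": [[0,0,0,0,0,0,0.8],[0,0,0,0,0,0,0.8],[0,0,-0.2,0,0,0,0.8],[0,0,-0.45,0,0,0,1],[0,0,-0.65,0,0,0,1],[0,0,-0.65,0,0,0,1]]}}

```text
time_s: 12.0
tcp_pos: [0.4396, 0.0304, 0.3184]
ee_rot: [-0.062, 3.133, 0.002]
force: [0.8, 0.3, -0.3]
gripper_width: 0.0939
finger_force: 0.0
```

```bash
python3 - <<'E'
from h import *
st(); im=get_image("wrist"); cv2.imwrite("pics/w3.png",im)
for n in ("ram_tip","carrier_grip","station","pocket0"):
  for d in pinpoint("wrist",n)[:4]: print(n,towin("wrist",d["centre"]).round(4),round(d["conf"],2))
pieces()
get_image("top")
for n in ("carrier_grip","pocket0"):
  for d in pinpoint("top",n)[:4]: print(n,towin("top",d["centre"]).round(4),round(d["conf"],2))
E
```

```text
t 12.0 gp [0.4402 0.0305 0.2404] yaw -177.7 F [ 0.8  0.3 -0.3] w 0.0939 ff 0.0 q7 1.53
carrier_grip [0.4366 0.0323 0.0831] 0.92
station [ 0.703   0.0069 -0.0083] 0.67
pocket0 [0.6022 0.0877 0.0357] 0.95
pocket0 [ 0.6101 -0.016   0.0303] 0.9
pocket0 [0.533  0.0852 0.0294] 0.85
pocket0 [ 0.5337 -0.0183  0.0335] 0.69
piece_oval 0.88 rect c 387.5 344.6 LxW 89.1 58.4 long-axis deg 159.6 px 605.0 140.0
   pin [ 0.3907  0.3552 -0.0044] 0.78
piece_keel 0.9 rect c 382.2 249.2 LxW 62.8 60.1 long-axis deg 40.4 px 520.0 131.0
   pin [ 0.3795  0.2561 -0.0056] 0.84
piece_cross 0.94 rect c 476.7 329.6 LxW 62.0 58.6 long-axis deg 170.3 px 572.0 215.0
   pin [ 0.4785  0.3426 -0.0055] 0.88
pocket0 [ 0.6148 -0.0147  0.0385] 0.92
pocket0 [ 0.5375 -0.0168  0.0342] 0.78
pocket0 [0.5908 0.2475 0.0007] 0.2
```

View pics/w3.png

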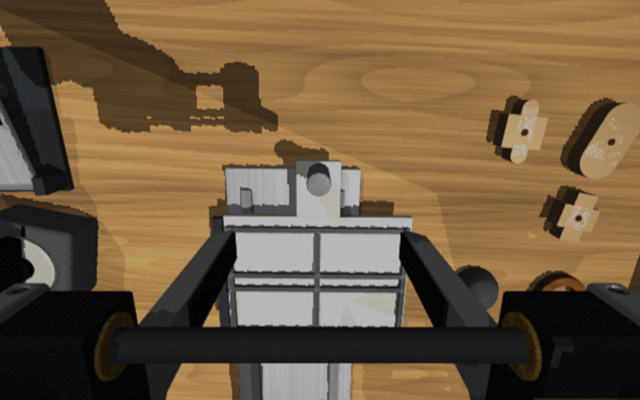

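```bash
python3 - <<'E'
from h import *
go([0.385,0.26,0.20],177)
E
```

```text
go [0.175, 0.926, 0.148] [-0.0, -0.0, 0.059] rows>= 3.8
```

Emit:
{"op": "jog_arm", "data": {"motion": [[0.175,0.925,0.15,0,0,0.06,1],[0.175,0.925,0.15,0,0,0.06,1],[0.175,0.925,0.15,0,0,0.06,1],[0.175,0.925,0.15,0,0,0.06,1],[0.175,0.925,0.15,0,0,0.06,1],[0.175,0.925,0.15,0,0,0.06,1]]}}

```text
time_s: 13.45
tcp_pos: [0.3852, 0.2589, 0.2776]
ee_rot: [-0.086, -3.14, 0.001]
force: [0.3, -0.2, -0.2]
gripper_width: 0.0943
finger_force: 0.0
```

```bash
cat >> h.py <<'E'
def template(n):
    L={"oval":88,"bar":80,"keel":70,"cross":60}[n]; g=np.stack(np.meshgrid(np.arange(-50,51),np.arange(-50,51)),-1).reshape(-1,2).astype(float)
    x,y=np.abs(g).T
    m={"oval":np.hypot(np.maximum(x-22,0),y)<=22,"bar":(x<=40)&(y<=22),"keel":((x<=18)&(y<=22))|(np.hypot(np.maximum(x-26,0),y)<=9),"cross":((x<=30)&(y<=12))|((x<=14)&(y<=22))}[n]
    return g,m
def dot(im,p,zt,cam="wrist",info=None,r=12):
    """dark-dot centroid near world p"""
    u,v=proj(cam,[p[0],p[1],zt],info)[0]; u,v=int(round(u)),int(round(v)); g=im[v-r:v+r+1,u-r:u+r+1].max(2).astype(float)
    w=np.clip(np.median(g)*.55-g,0,None); yy,xx=np.mgrid[-r:r+1,-r:r+1]
    if w.sum()==0: return None
    return ray(cam,u+(w*xx).sum()/w.sum(),v+(w*yy).sum()/w.sum(),zt,info),(u,v)
def fit(n,p0,zt=0.02,cam="wrist"):
    """piece pose from its traced mask by template overlap with the top face"""
    info=camera_info(cam); best=None
    r=trace(cam,"piece_"+n)
    if not r: print(n,"not seen"); return
    M=cv2.GaussianBlur(r[0]["region"].astype(np.float32),(0,0),1); g,m=template(n); s=np.where(m,1,-1)
    from scipy.optimize import minimize
    def cost(q):
        a=np.radians(q[2]); w=g/1000@np.array([[np.cos(a),np.sin(a)],[-np.sin(a),np.cos(a)]])+q[:2]/1000
        px=proj(cam,np.c_[w,np.full(len(w),zt)],info).astype(np.float32)
        return -(cv2.remap(M,px[None,:,0],px[None,:,1],cv2.INTER_LINEAR)[0]*s).sum()/m.sum()
    for a0 in range(-90,90,20):
        o=minimize(cost,[p0[0]*1000,p0[1]*1000,a0],method="Nelder-Mead",options=dict(initial_simplex=[[p0[0]*1000+i,p0[1]*1000+j,a0+k] for i,j,k in((0,0,0),(8,0,0),(0,8,0),(0,0,12))],maxiter=80))
        if best is None or o.fun<best.fun: best=o
    print(n,"conf",round(r[0]["conf"],2),"fit",best.x.round(1),"score",round(-best.fun,2)); return best.x
E
python3 - <<'E'
from h import *
st(); im=get_image("wrist"); cv2.imwrite("pics/w4.png",im)
for n,p in (("keel",(.385,.26)),("oval",(.392,.36)),("cross",(.483,.348))):
    fit(n,p); print(dot(im,p,.02))
E
```

```text
t 13.45 gp [0.3852 0.2589 0.1996] yaw 176.9 F [ 0.3 -0.2 -0.2] w 0.0943 ff 0.0 q7 0.91
keel conf 0.75 fit [387.1 256.8  -2.5] score 0.89
(array([0.38870632, 0.25670204, 0.02      ]), (320, 179))
oval conf 0.96 fit [394.9 353.8 -16.6] score 0.89
(array([0.39592449, 0.35588049, 0.02      ]), (417, 180))
cross conf 0.89 fit [487.8 334.4  10.2] score 0.62
(array([0.48190782, 0.35200519, 0.02      ]), (404, 261))
```

View pics/w4.png

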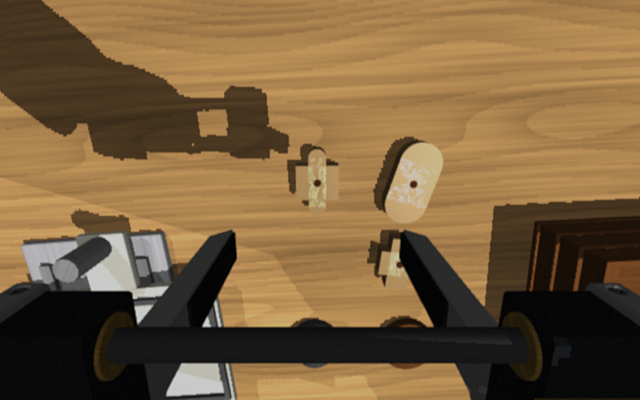

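```bash
python3 - <<'E'
from h import *
go([0.388,0.2568,0.028],177.3)
E
```

```text
go [-0.009, -0.005, 0.688] [-0.0, 0.0, -0.007] rows>= 2.8
```

Emit:
{"op": "jog_arm", "data": {"motion": [[-0.01,-0.006,0.1,0,0,0,0.7],[-0.01,-0.006,0.3,0,0,0,0.7],[-0.01,-0.006,0.5,0,0,0,0.7],[-0.01,-0.006,0.65,0,0,0,0.7],[-0.01,-0.006,0.688,0,0,0,0.7],[-0.01,-0.006,0.688,0,0,0,0.3],[-0.01,-0.006,0.688,0,0,0,0],[-0.01,-0.006,0.688,0,0,0,0]], "newtons": 25}}

```text
time_s: 14.65
tcp_pos: [0.3883, 0.2584, 0.107]
ee_rot: [0.086, 3.138, 0.003]
force: [0.3, -0.3, 4.9]
gripper_width: 0.0438
finger_force: 25.0
```

Emit:
{"op": "jog_arm", "data": {"motion": [[0,0,0,0,0,0,0],[0,0,0,0,0,0,0],[0,0,-0.2,0,0,0,0],[0,0,-0.44,0,0,0,0],[0,0,-0.44,0,0,0,0]]}}

```text
time_s: 15.28
tcp_pos: [0.3894, 0.2594, 0.22]
ee_rot: [0.085, 3.133, 0.009]
force: [0.9, 0.1, -0.4]
gripper_width: 0.0436
finger_force: 25.0
```

```bash
python3 - <<'E'
from h import *
st(); go([0.6098,0.0883,0.13],92.3)
E
```

```text
t 15.28 gp [0.39   0.2599 0.142 ] yaw 176.9 F [ 0.9  0.1 -0.4] w 0.0436 ff 25.0 q7 0.93
go [-0.917, -0.636, 0.051] [0.007, 0.001, 0.94] rows>= 7.9
```

Emit:
{"op": "jog_arm", "data": {"motion": [[-0.11,-0.08,0,0,0,0.11,0],[-0.23,-0.16,0,0,0,0.23,0],[-0.35,-0.24,0,0,0,0.35,0],[-0.46,-0.32,0,0,0,0.46,0],[-0.58,-0.4,0,0,0,0.58,0],[-0.69,-0.48,0,0,0,0.69,0],[-0.81,-0.56,0,0,0,0.81,0],[-0.917,-0.636,0,0,0,0.92,0]]}}

```text
time_s: 16.27
tcp_pos: [0.6081, 0.086, 0.2148]
ee_rot: [-2.147, -2.292, 0.002]
force: [-0.5, -0.3, -1.6]
gripper_width: 0.0442
finger_force: 25.0
```

```bash
python3 - <<'E'
from h import *
st(); go([0.6098,0.0883,0.066],92.3)
E
```

```text
t 16.27 gp [0.6079 0.086  0.1368] yaw 93.7 F [-0.5 -0.3 -1.6] w 0.0442 ff 25.0 q7 0.25
go [0.009, 0.008, 0.283] [-0.001, 0.0, 0.016] rows>= 1.1
```

Emit:
{"op": "jog_arm", "data": {"motion": [[0.008,0.008,0,0,0,0.015,0],[0.008,0.008,0.1,0,0,0.015,0],[0.008,0.008,0.2,0,0,0.015,0],[0.008,0.008,0.26,0,0,0.015,0],[0.008,0.008,0.275,0,0,0.015,0],[0.008,0.008,0.275,0,0,0.015,0]]}}

```text
time_s: 17.02
tcp_pos: [0.6097, 0.0891, 0.1472]
ee_rot: [2.168, 2.274, 0.0]
force: [1.1, -0.3, -0.3]
gripper_width: 0.0436
finger_force: 25.0
```

```bash
python3 - <<'E'
from h import *
st(); go([0.6098,0.0883,0.066],92.3)
E
```

```text
t 17.02 gp [0.6097 0.0891 0.0692] yaw 92.7 F [ 1.1 -0.3 -0.3] w 0.0436 ff 25.0 q7 0.28
go [-0.003, 0.0, 0.013] [0.0, -0.0, 0.005] rows>= 0.1
```

Release, rise, and head for the oval.

Emit:
{"op": "jog_arm", "data": {"motion": [[0,0,0.008,0,0,0,0],[0,0,0.008,0,0,0,0.6],[0,0,0.008,0,0,0,0.6],[0,0,-0.1,0,0,0,0.6],[0,0,-0.32,0,0,0,0.8],[0,0,-0.52,0,0,0,0.8],[0,0,-0.52,0,0,0,0.8]]}}

```text
time_s: 17.9
tcp_pos: [0.6118, 0.0886, 0.2814]
ee_rot: [2.164, 2.27, 0.011]
force: [0.1, 0.8, 0.7]
gripper_width: 0.0749
finger_force: 0.0
```

```bash
python3 - <<'E'
from h import *
st(); go([0.394,0.356,0.19],163)
im=get_image("wrist"); cv2.imwrite("pics/w5.png",im)
fit("keel",(.61,.088),.058); print(dot(im,(.61,.088),.058))
E
```

```text
t 17.9 gp [0.6125 0.0887 0.2034] yaw 92.7 F [0.1 0.8 0.7] w 0.0749 ff 0.0 q7 0.2
go [1.109, -0.82, 0.047] [0.005, 0.003, -0.781] rows>= 6.6
keel conf 0.71 fit [607.9  91.6 -87.4] score 0.91
(array([0.6061536 , 0.09076506, 0.058     ]), (318, 191))
```

View pics/w5.png

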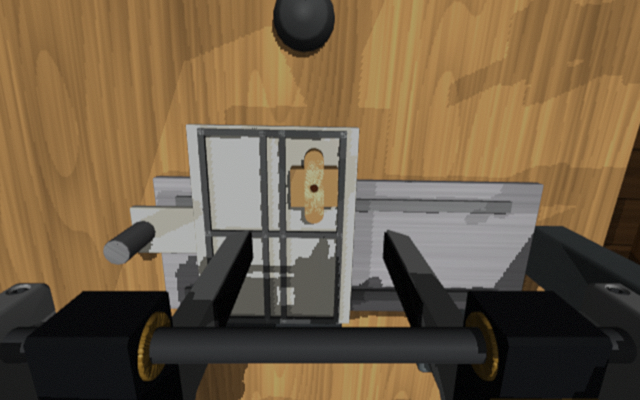

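Emit:
{"op": "jog_arm", "data": {"motion": [[0.16,-0.12,0,0,0,-0.11,0.8],[0.32,-0.23,0,0,0,-0.22,0.8],[0.48,-0.35,0,0,0,-0.34,0.8],[0.64,-0.47,0,0,0,-0.45,0.8],[0.8,-0.6,0,0,0,-0.56,0.8],[0.95,-0.72,0,0,0,-0.67,0.8],[1,-0.82,0,0,0,-0.78,0.8],[1,-0.82,0,0,0,-0.78,0.8]]}}

```text
time_s: 19.0
tcp_pos: [0.3903, 0.3297, 0.2755]
ee_rot: [-0.461, -3.104, 0.003]
force: [0.6, -0.8, -0.1]
gripper_width: 0.075
finger_force: 0.0
```

```bash
python3 - <<'E'
from h import *
st(); im=get_image("wrist"); cv2.imwrite("pics/w6.png",im)
q=fit("oval",(.394,.356)); print(dot(im,q[:2]/1000,.02)); go([q[0]/1000,q[1]/1000,0.028],180+q[2])
E
```

```text
t 19.0 gp [0.39   0.3295 0.1975] yaw 163.1 F [ 0.6 -0.8 -0.1] w 0.075 ff 0.0 q7 0.65
oval conf 0.73 fit [397.4 355.2 -18.5] score 0.93
(array([0.39895731, 0.3549603 , 0.02      ]), (345, 176))
go [0.017, 0.109, 0.68] [-0.001, -0.0, 0.014] rows>= 2.8
```

Emit:
{"op": "jog_arm", "data": {"motion": [[0.013,0.108,0,0,0,0.014,0.75],[0.013,0.108,0.2,0,0,0.014,0.75],[0.013,0.108,0.42,0,0,0.014,0.75],[0.013,0.108,0.62,0,0,0.014,0.75],[0.013,0.108,0.68,0,0,0.014,0.75],[0.013,0.108,0.68,0,0,0.014,0.75],[0.013,0.108,0.68,0,0,0.014,0],[0.013,0.108,0.68,0,0,0.014,0]]}}

```text
time_s: 20.1
tcp_pos: [0.3986, 0.3563, 0.1086]
ee_rot: [0.501, 3.099, 0.004]
force: [0.6, -1.1, -0.3]
gripper_width: 0.0541
finger_force: 0.0
```

Emit:
{"op": "jog_arm", "data": {"motion": [[0,0,0,0,0,0,0],[0,0,0,0,0,0,0],[0,0,0,0,0,0,0],[0,0,-0.2,0,0,0,0],[0,0,-0.44,0,0,0,0],[0,0,-0.44,0,0,0,0]]}}

```text
time_s: 20.85
tcp_pos: [0.3997, 0.3573, 0.2212]
ee_rot: [0.5, 3.096, 0.012]
force: [0.1, -0.1, -1.1]
gripper_width: 0.0436
finger_force: 24.9
```

```bash
python3 - <<'E'
from h import *
st(); go([0.5339,0.0853,0.13],92.3)
E
```

```text
t 20.85 gp [0.4002 0.3578 0.1432] yaw 161.7 F [ 0.1 -0.1 -1.1] w 0.0436 ff 24.9 q7 0.62
go [-0.852, -0.864, 0.049] [0.006, -0.001, 0.771] rows>= 6.5
```

Emit:
{"op": "jog_arm", "data": {"motion": [[-0.12,-0.12,0,0,0,0.11,0],[-0.24,-0.24,0,0,0,0.22,0],[-0.36,-0.37,0,0,0,0.33,0],[-0.48,-0.49,0,0,0,0.44,0],[-0.6,-0.61,0,0,0,0.55,0],[-0.73,-0.74,0,0,0,0.66,0],[-0.852,-0.864,0,0,0,0.771,0],[-0.852,-0.864,0,0,0,0.771,0]]}}

```text
time_s: 21.85
tcp_pos: [0.5327, 0.0795, 0.2162]
ee_rot: [2.183, 2.256, -0.004]
force: [-0.3, -0.1, -0.6]
gripper_width: 0.0436
finger_force: 24.9
```

```bash
python3 - <<'E'
from h import *
st(); go([0.5339,0.0853,0.0685],92.3)
E
```

```text
t 21.85 gp [0.5328 0.0793 0.1382] yaw 91.9 F [-0.3 -0.1 -0.6] w 0.0436 ff 24.9 q7 0.26
go [0.024, 0.005, 0.279] [0.0, 0.002, -0.005] rows>= 1.1
```

Emit:
{"op": "jog_arm", "data": {"motion": [[0.01,0.004,0,0,0,0,0],[0.01,0.004,0.08,0,0,0,0],[0.01,0.004,0.15,0,0,0,0],[0.01,0.004,0.2,0,0,0,0],[0.01,0.004,0.2,0,0,0,0]]}}

```text
time_s: 22.48
tcp_pos: [0.532, 0.0872, 0.166]
ee_rot: [-2.174, -2.266, 0.002]
force: [0.6, -0.5, -1.0]
gripper_width: 0.0434
finger_force: 24.9
```

```bash
python3 - <<'E'
from h import *
st(); go([0.5339,0.0853,0.0675],92.3)
E
```

```text
t 22.48 gp [0.5318 0.0872 0.088 ] yaw 92.4 F [ 0.6 -0.5 -1. ] w 0.0434 ff 24.9 q7 0.31
go [-0.008, 0.007, 0.082] [-0.001, -0.0, 0.001] rows>= 0.3
```

Emit:
{"op": "jog_arm", "data": {"motion": [[-0.008,0.007,0,0,0,0,0],[-0.008,0.007,0.05,0,0,0,0],[-0.008,0.007,0.08,0,0,0,0],[-0.008,0.007,0.08,0,0,0,0],[-0.008,0.007,0.08,0,0,0,0.6],[-0.008,0.007,0.08,0,0,0,0.6],[-0.008,0.007,0.04,0,0,0,0.6]]}}

```text
time_s: 23.35
tcp_pos: [0.5343, 0.0842, 0.1568]
ee_rot: [-2.176, -2.264, 0.002]
force: [0.0, 0.6, 0.6]
gripper_width: 0.0563
finger_force: 0.0
```

Emit:
{"op": "jog_arm", "data": {"motion": [[0,0,-0.1,0,0,0,0.6],[0,0,-0.3,0,0,0,0.7],[0,0,-0.48,0,0,0,0.75],[0,0,-0.48,0,0,0,0.75]]}}

```text
time_s: 23.85
tcp_pos: [0.5366, 0.0842, 0.2808]
ee_rot: [2.174, 2.262, 0.01]
force: [-0.4, 0.2, -0.8]
gripper_width: 0.0706
finger_force: 0.0
```

```bash
python3 - <<'E'
from h import *
st(); go([0.484,0.349,0.19],170)
im=get_image("wrist"); cv2.imwrite("pics/w7.png",im)
for n,p in (("oval",(.534,.085)),("keel",(.61,.088))): fit(n,p,.058); print(dot(im,p,.058))
fit("cross",(.484,.349))
E
```

```text
t 23.85 gp [0.5371 0.0843 0.2028] yaw 92.3 F [-0.4  0.2 -0.8] w 0.0706 ff 0.0 q7 0.21
go [1.067, -0.168, 0.051] [0.005, 0.003, -0.864] rows>= 7.3
oval conf 0.75 fit [532.5  89.2  91.2] score 0.94
(array([0.53107456, 0.08889084, 0.058     ]), (317, 189))
keel conf 0.75 fit [620.6 137.  114.7] score 0.0
(array([0.60469695, 0.09038861, 0.058     ]), (400, 189))
cross conf 0.55 fit [484. 349. -90.] score 0.0
```

View pics/w7.png

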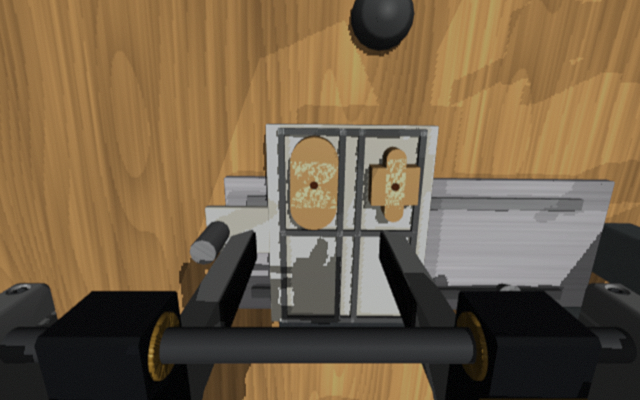

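Emit:
{"op": "jog_arm", "data": {"motion": [[0.15,-0.02,0,0,0,-0.11,0.8],[0.3,-0.05,0,0,0,-0.22,0.8],[0.45,-0.07,0,0,0,-0.33,0.8],[0.6,-0.1,0,0,0,-0.44,0.8],[0.74,-0.12,0,0,0,-0.55,0.8],[0.88,-0.14,0,0,0,-0.66,0.8],[1,-0.165,0,0,0,-0.77,0.8],[1,-0.165,0,0,0,-0.86,0.8]]}}

```text
time_s: 25.05
tcp_pos: [0.4816, 0.3353, 0.275]
ee_rot: [-0.267, -3.127, 0.0]
force: [0.2, -0.2, 0.2]
gripper_width: 0.0756
finger_force: 0.0
```

```bash
python3 - <<'E'
from h import *
st(); im=get_image("wrist"); cv2.imwrite("pics/w8.png",im)
q=fit("cross",(.484,.349)); print(dot(im,q[:2]/1000,.02)); go([q[0]/1000,q[1]/1000,0.028],180+q[2])
E
```

```text
t 25.05 gp [0.4813 0.3353 0.197 ] yaw 170.2 F [ 0.2 -0.2  0.2] w 0.0756 ff 0.0 q7 0.85
cross conf 0.71 fit [485.7 341.5  -9.5] score 0.89
(array([0.48755264, 0.34000354, 0.02      ]), (328, 182))
go [-0.006, 0.039, 0.677] [-0.001, -0.002, -0.009] rows>= 2.7
```

View pics/w8.png

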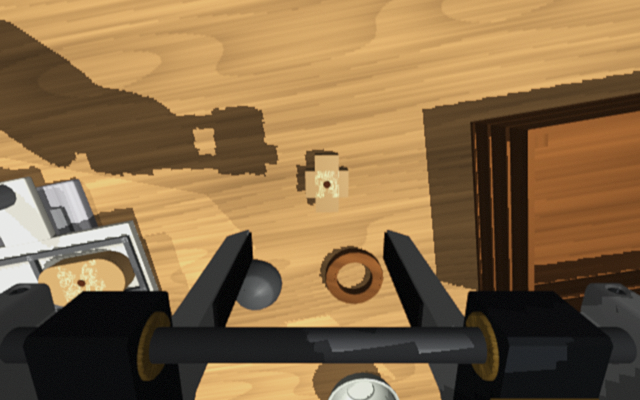

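Emit:
{"op": "jog_arm", "data": {"motion": [[-0.01,0.035,0,0,0,0,0.7],[-0.01,0.035,0.2,0,0,0,0.7],[-0.01,0.035,0.42,0,0,0,0.7],[-0.01,0.035,0.62,0,0,0,0.7],[-0.01,0.035,0.677,0,0,0,0.7],[-0.01,0.035,0.677,0,0,0,0.7],[-0.01,0.035,0.677,0,0,0,0],[-0.01,0.035,0.677,0,0,0,0]]}}

```text
time_s: 26.15
tcp_pos: [0.4886, 0.3412, 0.1095]
ee_rot: [0.283, 3.126, 0.004]
force: [-0.3, 0.5, 0.0]
gripper_width: 0.0492
finger_force: 0.0
```

Emit:
{"op": "jog_arm", "data": {"motion": [[0,0,0,0,0,0,0],[0,0,0,0,0,0,0],[0,0,0,0,0,0,0],[0,0,-0.2,0,0,0,0],[0,0,-0.44,0,0,0,0],[0,0,-0.44,0,0,0,0]]}}

```text
time_s: 26.9
tcp_pos: [0.49, 0.3419, 0.2226]
ee_rot: [0.283, 3.121, 0.01]
force: [-0.0, -0.1, 0.1]
gripper_width: 0.0438
finger_force: 25.0
```

```bash
python3 - <<'E'
from h import *
st(); go([0.5379,-0.0167,0.13],92.3)
E
```

```text
t 26.9 gp [0.4906 0.3424 0.1446] yaw 169.7 F [-0.  -0.1  0.1] w 0.0438 ff 25.0 q7 0.86
go [-0.446, -1.377, 0.052] [0.007, 0.001, 0.859] rows>= 7.2
```

Emit:
{"op": "jog_arm", "data": {"motion": [[-0.06,-0.17,0,0,0,0.11,0],[-0.11,-0.35,0,0,0,0.22,0],[-0.17,-0.53,0,0,0,0.33,0],[-0.23,-0.71,0,0,0,0.44,0],[-0.29,-0.89,0,0,0,0.55,0],[-0.35,-1,0,0,0,0.66,0],[-0.4,-1,0,0,0,0.77,0],[-0.44,-1,0,0,0,0.86,0]]}}

```text
time_s: 27.9
tcp_pos: [0.5509, 0.0742, 0.217]
ee_rot: [-2.184, -2.258, 0.002]
force: [0.1, 0.5, -1.8]
gripper_width: 0.0436
finger_force: 25.0
```

```bash
python3 - <<'E'
from h import *
st(); go([0.5379,-0.0167,0.11],92.3)
E
```

```text
t 27.9 gp [0.5508 0.0741 0.139 ] yaw 91.9 F [ 0.1  0.5 -1.8] w 0.0436 ff 25.0 q7 0.29
go [-0.361, -0.064, 0.116] [-0.001, 0.0, -0.004] rows>= 1.5
```

Emit:
{"op": "jog_arm", "data": {"motion": [[-0.18,-0.03,0,0,0,0,0],[-0.36,-0.06,0,0,0,0,0],[-0.36,-0.06,0.1,0,0,0,0],[-0.36,-0.06,0.2,0,0,0,0],[-0.36,-0.06,0.2,0,0,0,0],[-0.36,-0.06,0.2,0,0,0,0]]}}

```text
time_s: 28.65
tcp_pos: [0.5397, -0.0157, 0.1679]
ee_rot: [2.177, 2.265, -0.0]
force: [-0.3, -0.7, -0.8]
gripper_width: 0.0439
finger_force: 25.0
```

```bash
python3 - <<'E'
from h import *
st(); go([0.5379,-0.0167,0.0685],92.3)
E
```

```text
t 28.65 gp [ 0.5397 -0.0157  0.0899] yaw 92.3 F [-0.3 -0.7 -0.8] w 0.0439 ff 25.0 q7 0.5
go [-0.004, -0.007, 0.086] [0.0, 0.0, -0.0] rows>= 0.3
```

Emit:
{"op": "jog_arm", "data": {"motion": [[-0.004,-0.006,0,0,0,0,0],[-0.004,-0.006,0.05,0,0,0,0],[-0.004,-0.006,0.085,0,0,0,0],[-0.004,-0.006,0.085,0,0,0,0],[-0.004,-0.006,0.085,0,0,0,0.6],[-0.004,-0.006,0.085,0,0,0,0.6],[-0.004,-0.006,0.04,0,0,0,0.6]]}}

```text
time_s: 29.52
tcp_pos: [0.5375, -0.0167, 0.1574]
ee_rot: [-2.176, -2.264, 0.002]
force: [1.0, 0.7, 0.4]
gripper_width: 0.0561
finger_force: 0.0
```

Emit:
{"op": "jog_arm", "data": {"motion": [[0,0,-0.1,0,0,0,0.6],[0,0,-0.3,0,0,0,0.7],[0,0,-0.48,0,0,0,0.75],[0,0,-0.48,0,0,0,0.75]]}}

```text
time_s: 30.02
tcp_pos: [0.5399, -0.0171, 0.2815]
ee_rot: [2.173, 2.261, 0.009]
force: [0.8, 0.6, -0.2]
gripper_width: 0.0704
finger_force: 0.0
```

```bash
python3 - <<'E'
from h import *
st(); im=get_image("wrist"); cv2.imwrite("pics/w9.png",im)
for n,p in (("cross",(.538,-.017)),("oval",(.534,.085)),("keel",(.61,.088))): fit(n,p,.058); print(dot(im,p,.058))
go([0.5,-0.28,0.25],140)
im=get_image("top")
r=trace("top","isolator_grip"); 
for d in r[:2]: print(d["conf"],cv2.minAreaRect(np.argwhere(d["region"])[:,::-1].astype(np.float32)))
for d in pinpoint("top","isolator_grip")[:1]: print(towin("top",d["centre"]))
u,v=proj("top",[.555,-.297,.1])[0].astype(int); cv2.imwrite("pics/iso.png",cv2.resize(im[v-40:v+40,u-40:u+40],None,fx=6,fy=6,interpolation=cv2.INTER_CUBIC))
E
```

```text
t 30.02 gp [ 0.5405 -0.0171  0.2035] yaw 92.3 F [ 0.8  0.6 -0.2] w 0.0704 ff 0.0 q7 0.4
cross conf 0.92 fit [536.2 -10.7  92.6] score 0.9
(array([ 0.53576927, -0.01225382,  0.058     ]), (317, 190))
oval conf 0.84 fit [531.8  87.8 -89.1] score 0.94
(array([0.53091522, 0.08815558, 0.058     ]), (318, 73))
keel conf 0.9 fit [603.9  88.5  92.4] score 0.91
(array([0.6049636 , 0.08932225, 0.058     ]), (410, 72))
go [-1.047, -0.192, -0.205] [-0.001, -0.001, -0.53] rows>= 4.5
0.57 ((430.3461608886719, 192.2692413330078), (8.629110336303711, 29.809654235839844), 11.309932708740234)
[ 0.55506766 -0.294763    0.10073619]
```

View pics/iso.png

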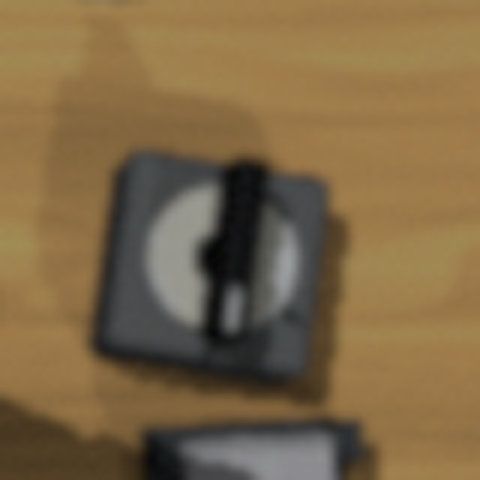

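```bash
python3 - <<'E'
from h import *
go([0.555,-0.296,0.19],15)
E
```

```text
go [-1.119, 0.026, 0.034] [-0.001, 0.001, 0.858] rows>= 7.2
```

Emit:
{"op": "jog_arm", "data": {"motion": [[-0.15,0,0,0,0,0.11,0.75],[-0.3,0.01,0,0,0,0.22,0.75],[-0.45,0.01,0,0,0,0.33,0.75],[-0.6,0.01,0,0,0,0.44,0.75],[-0.75,0.02,0,0,0,0.55,0.75],[-0.9,0.02,0,0,0,0.66,0.75],[-1,0.02,0,0,0,0.77,0.75],[-1,0.02,0,0,0,0.86,0.75]]}}

```text
time_s: 31.38
tcp_pos: [0.552, -0.2691, 0.2769]
ee_rot: [3.115, 0.393, -0.003]
force: [-0.7, 0.4, -0.7]
gripper_width: 0.0703
finger_force: 0.0
```

```bash
python3 - <<'E'
from h import *
st(); im=get_image("wrist"); cv2.imwrite("pics/w10.png",im)
for d in pinpoint("wrist","isolator_grip")[:2]: print(towin("wrist",d["centre"]).round(4),d["conf"])
info=camera_info("wrist")
for d in trace("wrist","isolator_grip")[:1]:
    c=np.argwhere(d["region"])[::3,::-1]; P=np.array([ray("wrist",u,v,.1,info)[:2]*1000 for u,v in c],np.float32); print(d["conf"],cv2.minAreaRect(P))
go([0.555,-0.295,0.088],-8)
E
```

```text
t 31.38 gp [ 0.5519 -0.2692  0.1989] yaw 14.4 F [-0.7  0.4 -0.7] w 0.0703 ff 0.0 q7 -0.31
[ 0.559  -0.2926  0.0959] 0.91
0.69 ((559.569091796875, -288.3031311035156), (27.6794376373291, 85.87934875488281), 80.2204818725586)
go [-0.02, 0.114, 0.442] [-0.0, 0.001, 0.255] rows>= 2.1
```

View pics/w10.png

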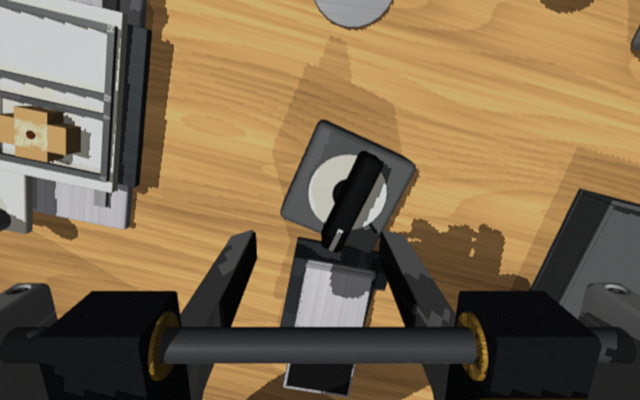

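Emit:
{"op": "jog_arm", "data": {"motion": [[-0.01,0.11,0,0,0,0.11,0.7],[-0.01,0.11,0.05,0,0,0.22,0.7],[-0.01,0.11,0.2,0,0,0.27,0.7],[-0.01,0.11,0.36,0,0,0.27,0.7],[-0.01,0.11,0.44,0,0,0.27,0.7],[-0.01,0.11,0.44,0,0,0.27,0.4],[-0.01,0.11,0.44,0,0,0.27,0],[-0.01,0.11,0.44,0,0,0.27,0]], "newtons": 30}}

```text
time_s: 32.52
tcp_pos: [0.5583, -0.2941, 0.1692]
ee_rot: [3.13, -0.258, 0.004]
force: [-0.4, -0.6, -0.4]
gripper_width: 0.0395
finger_force: 0.0
```

Emit:
{"op": "jog_arm", "data": {"motion": [[0,0,0,0,0,0,0],[0,0,0,0,0,0,0],[0,0,0,0,0,0,0],[0,0,0,0,0,0,0],[0,0,0,0,0,0,0]]}}

```text
time_s: 33.15
tcp_pos: [0.5574, -0.2963, 0.1684]
ee_rot: [3.125, -0.261, 0.002]
force: [0.6, -6.9, -1.0]
gripper_width: 0.0182
finger_force: 30.0
```

```bash
python3 - <<'E'
from h import *
st()
E
```

```text
t 33.15 gp [ 0.5575 -0.2968  0.0904] yaw -9.5 F [ 0.6 -6.9 -1. ] w 0.0182 ff 30.0 q7 -0.53
```

Emit:
{"op": "jog_arm", "data": {"motion": [[0,0.01,0,0,0,-0.1,0],[0,0.01,0,0,0,-0.2,0],[0,0.01,0,0,0,-0.3,0],[0,0.01,0,0,0,-0.4,0],[0,0.01,0,0,0,-0.5,0],[0,0.01,0,0,0,-0.6,0],[0,0.01,0,0,0,-0.67,0],[0,0.01,0,0,0,-0.67,0]]}}

```text
time_s: 34.15
tcp_pos: [0.5569, -0.2954, 0.1683]
ee_rot: [-2.837, -1.345, -0.002]
force: [-2.8, 3.0, 7.3]
gripper_width: 0.0178
finger_force: 30.0
```

```bash
python3 - <<'E'
from h import *
st(); print(state()["wrist_torque"])
E
```

```text
t 34.15 gp [ 0.5569 -0.2952  0.0903] yaw 50.7 F [-2.8  3.   7.3] w 0.0178 ff 30.0 q7 0.32
[ 0.57395256  0.5020456  -0.23181016]
```

Emit:
{"op": "jog_arm", "data": {"motion": [[0,0,0,0,0,-0.03,0],[0,0,0,0,0,-0.04,0],[0,0,0,0,0,-0.04,0]]}}

```text
time_s: 34.52
tcp_pos: [0.5571, -0.2952, 0.1682]
ee_rot: [-2.795, -1.43, -0.002]
force: [-1.6, 3.0, 6.8]
gripper_width: 0.0186
finger_force: 31.2
```

```bash
python3 - <<'E'
from h import *
st(); print(state()["wrist_torque"])
E
```

```text
t 34.52 gp [ 0.5571 -0.295   0.0902] yaw 54.2 F [-1.6  3.   6.8] w 0.0186 ff 31.2 q7 0.37
[ 0.77778746  0.52184556 -0.73888037]
```

Emit:
{"op": "jog_arm", "data": {"motion": [[0,0,0,0,0,0,0.5],[0,0,0,0,0,0,0.5],[0,0,0,0,0,0,0.5],[0,0,-0.2,0,0,0,0.6],[0,0,-0.45,0,0,0,0.7],[0,0,-0.45,0,0,0,0.7]]}}

```text
time_s: 35.28
tcp_pos: [0.559, -0.2982, 0.2851]
ee_rot: [2.786, 1.433, 0.007]
force: [0.0, 0.1, -0.9]
gripper_width: 0.0658
finger_force: 0.0
```

```bash
python3 - <<'E'
from h import *
st(); get_image("top")
for n in ("isolator_grip","carrier_grip"):
  for d in pinpoint("top",n)[:1]: print(n,towin("top",d["centre"]).round(4),d["conf"])
get_image("scene")
for n in ("carrier_grip","ram_tip"):
  for d in pinpoint("scene",n)[:2]: print(n,towin("scene",d["centre"]).round(4),d["conf"])
for n in ("oval","keel","cross"):
  for d in pinpoint("scene","piece_"+n)[:1]: print(n,towin("scene",d["centre"]).round(4),d["conf"])
go([0.44,0.0305,0.18],182.3); go([0.5,-0.15,0.18],120)
E
```

```text
t 35.27 gp [ 0.5596 -0.2986  0.2071] yaw 54.4 F [ 0.   0.1 -0.9] w 0.0658 ff 0.0 q7 0.29
carrier_grip [0.4423 0.0306 0.0907] 0.83
carrier_grip [0.534  0.093  0.0384] 0.66
ram_tip [0.7049 0.0088 0.0956] 0.46
oval [0.5353 0.0896 0.0341] 0.79
keel [0.6184 0.0855 0.0406] 0.77
cross [ 0.5998  0.356  -0.0038] 0.68
go [0.79, -1.139, 0.086] [-0.001, -0.001, -1.42] rows>= 11.9
go [0.342, -0.524, 0.085] [-0.001, -0.0, -0.728] rows>= 6.1
```

Emit:
{"op": "jog_arm", "data": {"motion": [[0.06,-0.09,0,0,0,-0.11,0.75],[0.12,-0.18,0,0,0,-0.23,0.75],[0.18,-0.27,0,0,0,-0.35,0.75],[0.24,-0.36,0,0,0,-0.46,0.75],[0.28,-0.43,0,0,0,-0.58,0.75],[0.32,-0.5,0,0,0,-0.7,0.75],[0.34,-0.52,0,0,0,-0.82,0.75],[0.34,-0.52,0,0,0,-0.94,0.75]]}}

```text
time_s: 36.72
tcp_pos: [0.5007, -0.1505, 0.2799]
ee_rot: [-1.093, -2.944, -0.0]
force: [0.5, -0.5, -0.4]
gripper_width: 0.0707
finger_force: 0.0
```

```bash
python3 - <<'E'
from h import *
st(); go([0.44,0.0305,0.16],182.3)
E
```

```text
t 36.73 gp [ 0.5006 -0.1504  0.2019] yaw 139.3 F [ 0.5 -0.5 -0.4] w 0.0707 ff 0.0 q7 1.31
go [0.656, 0.39, 0.168] [0.0, -0.0, -0.478] rows>= 4.0
```

Emit:
{"op": "jog_arm", "data": {"motion": [[0.16,0.1,0,0,0,-0.11,0.75],[0.32,0.2,0,0,0,-0.23,0.75],[0.49,0.3,0,0,0,-0.35,0.75],[0.65,0.39,0.05,0,0,-0.47,0.75],[0.656,0.39,0.1,0,0,-0.478,0.75],[0.656,0.39,0.17,0,0,-0.478,0.75],[0.656,0.39,0.17,0,0,-0.478,0.75]]}}

```text
time_s: 37.6
tcp_pos: [0.4412, 0.0289, 0.2366]
ee_rot: [0.047, -3.139, 0.002]
force: [-0.7, -0.8, 0.7]
gripper_width: 0.0702
finger_force: 0.0
```

```bash
python3 - <<'E'
from h import *
st(); go([0.44,0.0305,0.074],182.3)
E
```

```text
t 37.6 gp [0.4409 0.0288 0.1586] yaw -178.3 F [-0.7 -0.8  0.7] w 0.0702 ff 0.0 q7 1.55
go [0.004, 0.007, 0.338] [-0.001, -0.002, -0.006] rows>= 1.4
```

Emit:
{"op": "jog_arm", "data": {"motion": [[0.004,0.005,0.12,0,0,-0.006,0.6],[0.004,0.005,0.28,0,0,-0.006,0.5],[0.004,0.005,0.338,0,0,-0.006,0.5],[0.004,0.005,0.338,0,0,-0.006,0],[0.004,0.005,0.338,0,0,-0.006,0],[0.004,0.005,0.338,0,0,-0.006,0],[0.004,0.005,0.338,0,0,-0.006,0],[0.004,0.005,0.338,0,0,-0.006,0]], "newtons": 25}}

```text
time_s: 38.6
tcp_pos: [0.4412, 0.0311, 0.1539]
ee_rot: [-0.065, 3.139, -0.0]
force: [-0.1, -0.9, 6.9]
gripper_width: 0.0236
finger_force: 25.0
```

```bash
python3 - <<'E'
from h import *
st(); p=np.array(state()["tcp_pos"]); go([p[0]+.1735,p[1]-.0729,p[2]-.078],182.3)
E
```

```text
t 38.6 gp [0.4414 0.0311 0.0759] yaw -177.6 F [-0.1 -0.9  6.9] w 0.0236 ff 25.0 q7 1.57
go [-0.681, -0.32, 0.001] [-0.0, 0.001, 0.001] rows>= 3.0
```

Emit:
{"op": "jog_arm", "data": {"motion": [[-0.1,-0.05,0,0,0,0,0],[-0.22,-0.1,0,0,0,0,0],[-0.34,-0.16,0,0,0,0,0],[-0.46,-0.22,0,0,0,0,0],[-0.58,-0.27,0,0,0,0,0],[-0.65,-0.31,0,0,0,0,0],[-0.68,-0.32,0,0,0,0,0],[-0.68,-0.32,0,0,0,0,0]]}}

```text
time_s: 39.6
tcp_pos: [0.615, -0.0414, 0.1539]
ee_rot: [-0.066, 3.138, 0.0]
force: [1.7, 0.5, 3.6]
gripper_width: 0.0237
finger_force: 25.0
```

```bash
python3 - <<'E'
from h import *
st(); go([0.614,-.0424,.075],182.3)
im=get_image("wrist"); cv2.imwrite("pics/w11.png",im); im2=get_image("scene"); cv2.imwrite("pics/s11.png",im2)
print(proj("scene",[[.7075,.0116,.094],[.7075,.0116,.058]]))
for n in ("ram_tip","piece_oval","carrier_grip"):
  for d in pinpoint("scene",n)[:2]: print(n,towin("scene",d["centre"]).round(4),d["conf"])
print(proj("wrist",[[.7075,.0116,.094],[.7075,.0116,.058]]))
c=proj("scene",[.7075,.0116,.07])[0].astype(int)
cv2.imwrite("pics/cmb.png",np.hstack([cv2.resize(im2[c[1]-60:c[1]+60,c[0]-60:c[0]+60],(480,480),interpolation=cv2.INTER_CUBIC)]))
E
```

```text
t 39.6 gp [ 0.6152 -0.0414  0.0759] yaw -177.6 F [1.7 0.5 3.6] w 0.0237 ff 25.0 q7 1.68
go [0.004, -0.004, 0.003] [0.0, 0.002, 0.001] rows>= 0.0
[[283.16492839 238.24035749]
 [284.48380542 249.03187422]]
ram_tip [0.6992 0.0083 0.0928] 0.51
piece_oval [ 0.5957  0.2421 -0.0024] 0.44
piece_oval [ 0.7097 -0.0787  0.0393] 0.43
carrier_grip [ 0.6161 -0.0381  0.0919] 0.66
carrier_grip [ 0.7835 -0.0856  0.0399] 0.53
[[408.48589426 433.61229053]
 [394.15494337 380.63393963]]
```

View pics/cmb.png

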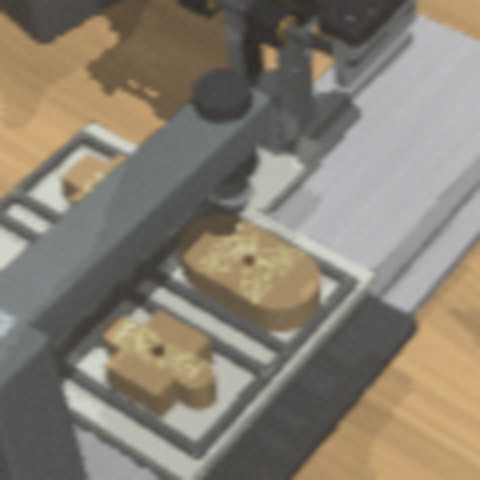

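```bash
python3 - <<'E'
from h import *
im=cv2.imread("pics/s11.png"); c=proj("scene",[.7075,.0116,.07])[0].astype(int); print(c)
u0,v0=c-60
print("dot",ray("scene",u0+249/4,v0+260/4,.058),dot(im,(.710,.0116),.058,"scene",r=4))
for y in (200,205,210): print("tip?",ray("scene",u0+236/4,v0+y/4,.094))
cv2.imwrite("pics/c2.png",cv2.resize(im[v0+35:v0+75,u0+40:u0+80],(600,600),interpolation=cv2.INTER_CUBIC))
E
```

```text
[284 245]
dot [0.70734473 0.01659537 0.058     ] None
tip? [0.70053576 0.00518846 0.094     ]
tip? [0.70331576 0.00756113 0.094     ]
tip? [0.70607908 0.00991955 0.094     ]
```

View pics/c2.png

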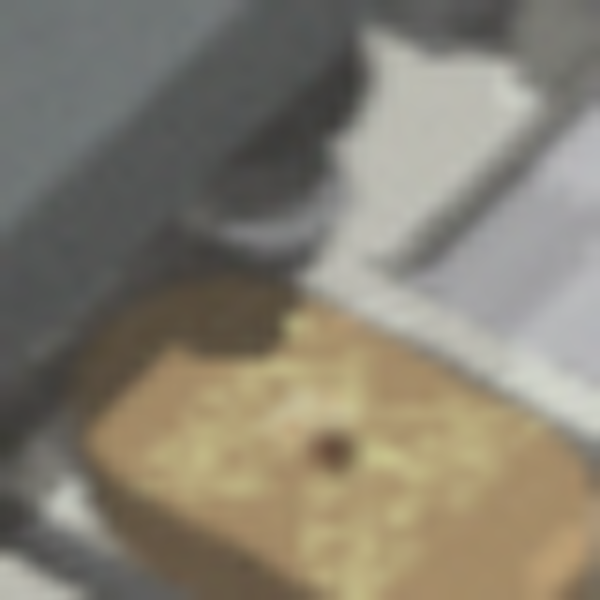

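Emit:
{"op": "jog_arm", "data": {"motion": [[0,0,0,0,0,0,0.6],[0,0,0,0,0,0,0.6],[0,0,-0.1,0,0,0,0.7],[0,0,-0.3,0,0,0,0.8],[0.2,0.05,-0.5,0,0,0,1],[0.4,0.15,-0.5,0,-0.1,0,1],[0.55,0.2,-0.5,0,-0.2,0,1],[0.55,0.2,-0.5,0,-0.3,0,1]]}}

```text
time_s: 40.85
tcp_pos: [0.458, -0.0047, 0.269]
ee_rot: [-0.055, 2.853, -0.031]
force: [0.9, -1.1, 0.2]
gripper_width: 0.0938
finger_force: 0.0
```

```bash
cat >> h.py <<'E'
def ram(p=None,names=("ram_tip",),cams=("wrist","scene")):
    """one round of ram / piece sightings"""
    for cam in cams:
        info=camera_info(cam); im=get_image(cam); np.set_printoptions(suppress=True)
        for n in names:
            for d in pinpoint(cam,n)[:2]:
                w=towin(cam,d["centre"],info)
                print(cam,n,w.round(4),"@",proj(cam,w,info)[0].round(1),"conf",round(d["conf"],2))
        for d in trace(cam,"ram_tip")[:2]:
            ys,xs=np.nonzero(d["region"]); 
            if len(xs)<5: continue
            print("  ram mask conf",round(d["conf"],2),"n",len(xs),"x",xs.min(),xs.max(),"y",ys.min(),ys.max(),[(int(y),int(xs[ys==y].min()),int(xs[ys==y].max())) for y in sorted(set(ys))[-8:]])
        if p is not None:
            try: print("  dot",dot(im,p,.058,cam,info,r=6 if cam=="scene" else 10))
            except Exception as e: print(e)
        print("  expect ram",proj(cam,[[.706,.011,.094],[.706,.011,.058]],info).round(1).tolist())
E
python3 - <<'E'
from h import *
st(); ram((.707,.0146),("ram_tip","piece_oval"))
E
```

```text
t 40.85 gp [ 0.4801 -0.006   0.1942] yaw -177.6 F [ 0.9 -1.1  0.2] w 0.0938 ff 0.0 q7 1.31
  ram mask conf 0.66 n 74 x 321 331 y 364 370 [(364, 322, 330), (365, 321, 331), (366, 321, 331), (367, 321, 331), (368, 321, 331), (369, 321, 331), (370, 321, 330)]
  dot (array([0.72245229, 0.01585749, 0.058     ]), (332, 321))
  expect ram [[328.8, 347.2], [328.8, 320.2]]
scene ram_tip [0.7023 0.0076 0.0949] @ [283.3 235.7] conf 0.55
scene piece_oval [0.7081 0.0171 0.04  ] @ [286.8 255.5] conf 0.86
  ram mask conf 0.55 n 70 x 277 286 y 230 238 [(231, 278, 285), (232, 277, 286), (233, 277, 286), (234, 277, 286), (235, 277, 286), (236, 278, 285), (237, 279, 284), (238, 280, 283)]
  dot None
  expect ram [[283.4, 237.7], [284.7, 248.5]]
```

Emit:
{"op": "jog_arm", "data": {"motion": [[0,0,0,0,-0.1,0,1],[0,0,0,0,-0.2,0,1],[0,0,0,0,-0.2,0,1],[0,0,0,0,-0.2,0,1]]}}

```text
time_s: 41.75
tcp_pos: [0.4577, -0.025, 0.2621]
ee_rot: [-0.035, 2.747, -0.139]
force: [0.4, -0.0, 0.3]
gripper_width: 0.0939
finger_force: 0.0
```

```bash
python3 - <<'E'
from h import *
st(); ram((.707,.0146),("ram_tip","piece_oval","station"),("wrist",)); ram((.707,.0146),("ram_tip","piece_oval"),("wrist",));fit("oval",(.707,.0146),.058)
E
```

```text
t 41.75 gp [ 0.4875 -0.0322  0.1904] yaw -177.3 F [ 0.4 -0.   0.3] w 0.0939 ff 0.0 q7 0.21
wrist ram_tip [ 0.7085 -0.0885  0.0362] @ [286.1 279. ] conf 0.46
wrist piece_oval [0.7079 0.0155 0.0345] @ [367.1 284.6] conf 0.89
wrist piece_oval [0.7835 0.0169 0.0358] @ [363.  318.7] conf 0.4
wrist station [0.7111 0.009  0.0021] @ [361.8 266. ] conf 0.75
  dot (array([0.70688123, 0.01479403, 0.058     ]), (367, 300))
  expect ram [[363.9, 326.5], [363.8, 299.2]]
wrist ram_tip [ 0.5566 -0.2941  0.0931] @ [ 48.2 207.4] conf 0.43
wrist piece_oval [0.708  0.0153 0.0371] @ [366.8 287. ] conf 0.58
  dot (array([0.70693837, 0.01492123, 0.058     ]), (367, 301))
  expect ram [[363.8, 327.1], [363.6, 299.9]]
oval conf 0.84 fit [695.9  15.2  65.2] score 0.4
```

```bash
python3 - <<'E'
from h import *
from scipy.optimize import fsolve
t=np.linspace(0,2*np.pi,60)
def ext(x,y,r):
    p=proj("scene",np.c_[x+r*np.cos(t),y+r*np.sin(t),np.full(60,.094)]); return p[:,0].min(),p[:,0].max(),p[:,1].max(),p[:,1].min()
for bot in (238,238.5,239):
    f=lambda q:(lambda e:[e[0]-276.7,e[1]-286.3,e[2]-bot])(ext(*q))
    s=fsolve(f,[.705,.01,.009]); print(bot,s.round(4),ext(*s))
im=cv2.imread("pics/s11.png"); print("dot px ->",ray("scene",286.0,250.0,.058))
print(im[246:255,281:292].max(2))
E
```

```text
238 [0.7011 0.0014 0.0105] (np.float64(276.70000000036015), np.float64(286.30000000025024), np.float64(237.99999999943853), np.float64(230.86976151553347))
238.5 [0.7022 0.0023 0.0104] (np.float64(276.70000000012675), np.float64(286.3000000001055), np.float64(238.49999999971317), np.float64(231.3612290374158))
239 [0.7033 0.0033 0.0104] (np.float64(276.70000000001494), np.float64(286.3000000000294), np.float64(238.99999999988677), np.float64(231.85269655923778))
dot px -> [0.70766826 0.01614432 0.058     ]
[[177 173 187 196 191 195 192 178 165 165 166]
 [177 189 196 197 194 195 194 180 175 177 179]
 [186 192 190 185 170 165 174 174 172 171 170]
 [175 181 186 160 127 112 141 176 182 172 174]
 [172 173 170 152 123 107 137 184 197 195 184]
 [172 164 164 163 155 140 160 177 179 183 190]
 [175 170 165 175 181 176 171 173 171 171 178]
 [167 165 163 173 180 173 172 175 174 182 182]
 [164 166 163 173 173 168 175 178 178 189 180]]
```

Emit:
{"op": "jog_arm", "data": {"motion": [[0,0,0,0,0.1,0,1],[0,0,0,0,0.2,0,1],[0,0,-0.04,0,0.22,0,1],[0,0.06,-0.08,0,0.22,0,1],[0,0.06,-0.08,0,0.22,0,1],[0,0.06,-0.08,0,0.22,0,1]]}}

```text
time_s: 43.0
tcp_pos: [0.4484, -0.0081, 0.2789]
ee_rot: [-0.015, 3.093, -0.161]
force: [0.1, 0.2, -0.1]
gripper_width: 0.094
finger_force: 0.0
```

```bash
python3 - <<'E'
from h import *
st(); ram((.707,.0146),("ram_tip","piece_oval"),("wrist",)); 
c=camera_info("wrist"); Rm=R.from_rotvec(np.ravel(c["rvec"])).as_matrix(); print("cam",-Rm.T@np.ravel(c["tvec"]),Rm[0],Rm[2]); go([.70,.27,.2],90)
E
```

```text
t 43.0 gp [ 0.4519 -0.0162  0.2014] yaw -179.3 F [ 0.1  0.2 -0.1] w 0.094 ff 0.0 q7 0.93
wrist piece_oval [0.7096 0.018  0.0364] @ [358.8 382.7] conf 0.82
  ram mask conf 0.51 n 3359 x 227 402 y 299 399 [(392, 229, 400), (393, 229, 400), (394, 229, 400), (395, 229, 400), (396, 229, 400), (397, 230, 400), (398, 230, 400), (399, 230, 400)]
operands could not be broadcast together with shapes (14,21) (21,21) 
  expect ram [[352.8, 425.4], [353.0, 395.5]]
cam [ 0.36482823 -0.00105665  0.35640255] [-0.00497715  0.99468189 -0.10287447] [ 0.31983473 -0.09588845 -0.94260869]
go [-1.015, 1.101, -0.065] [-0.029, 0.074, 1.004] rows>= 8.5
```

Emit:
{"op": "jog_arm", "data": {"motion": [[-0.12,0.13,-0.06,-0.03,0.07,0.11,1],[-0.24,0.26,-0.06,-0.03,0.07,0.23,1],[-0.36,0.4,-0.06,-0.03,0.07,0.35,1],[-0.5,0.53,-0.06,-0.03,0.07,0.46,1],[-0.6,0.66,-0.06,-0.03,0.07,0.58,1],[-0.72,0.8,-0.06,-0.03,0.07,0.7,1],[-0.85,0.93,-0.06,-0.03,0.07,0.82,1],[-0.95,1,-0.06,-0.03,0.07,0.92,1]]}}

```text
time_s: 44.2
tcp_pos: [0.6848, 0.247, 0.2781]
ee_rot: [-2.074, -2.36, 0.007]
force: [0.5, 0.1, -0.2]
gripper_width: 0.0936
finger_force: 0.0
```

```bash
python3 - <<'E'
from h import *
st(); go([.70,.25,.2],90); print(state()["q"])
E
```

```text
t 44.2 gp [0.6845 0.2467 0.2001] yaw 97.4 F [ 0.5  0.1 -0.2] w 0.0936 ff 0.0 q7 -0.4
go [0.004, 0.062, 0.0] [-0.002, 0.002, 0.082] rows>= 0.7
[-0.25778027  0.78435652 -0.25522296  1.27943571  0.20260098  1.10680091
 -0.40402251]
```

Tilt toward the ram and look.

Emit:
{"op": "jog_arm", "data": {"motion": [[0,0.06,0,0,-0.08,0.08,1],[0,0.06,0,0,-0.16,0.08,1],[0,0.06,0,0,-0.24,0.08,1],[0,0.06,0,0,-0.26,0.08,1],[0,0.06,0,0,-0.26,0.08,1],[0,0.06,0,0,-0.26,0.08,1]]}}

```text
time_s: 44.95
tcp_pos: [0.6997, 0.2451, 0.2793]
ee_rot: [1.982, 1.99, -0.389]
force: [-0.1, -0.7, 0.8]
gripper_width: 0.0938
finger_force: 0.0
```

```bash
python3 - <<'E'
from h import *
st(); 
for i in range(2): ram((.707,.0146),("ram_tip","piece_oval"),("wrist",))
fit("oval",(.707,.0146),.058)
np.save("cam.npy",np.r_[np.ravel(camera_info("wrist")["rvec"]),np.ravel(camera_info("wrist")["tvec"])])
im=get_image("wrist");cv2.imwrite("pics/side.png",im)
E
```

```text
t 44.95 gp [0.7016 0.214  0.2078] yaw 89.9 F [-0.1 -0.7  0.8] w 0.0938 ff 0.0 q7 -0.65
wrist ram_tip [0.7079 0.0126 0.0886] @ [319.3 292.6] conf 0.52
wrist piece_oval [0.7076 0.0165 0.0371] @ [317.9 256.3] conf 0.92
  ram mask conf 0.54 n 330 x 308 326 y 296 320 [(313, 309, 324), (314, 311, 323), (315, 312, 322), (316, 312, 322), (317, 312, 322), (318, 312, 322), (319, 312, 322), (320, 313, 321)]
  ram mask conf 0.33 n 9456 x 234 415 y 220 326 [(319, 234, 395), (320, 234, 395), (321, 235, 394), (322, 236, 393), (323, 238, 389), (324, 240, 387), (325, 293, 371), (326, 333, 338)]
  dot (array([0.70626894, 0.01536839, 0.058     ]), (318, 270))
  expect ram [[317.7, 297.4], [317.0, 272.3]]
wrist ram_tip [0.7039 0.0099 0.091 ] @ [315.9 296. ] conf 0.74
wrist piece_oval [0.7094 0.0175 0.0365] @ [319.4 255.7] conf 0.64
  ram mask conf 0.3 n 492 x 304 334 y 291 321 [(314, 304, 334), (315, 304, 334), (316, 304, 334), (317, 305, 334), (318, 305, 334), (319, 305, 333), (320, 306, 329), (321, 325, 327)]
  dot (array([0.70399483, 0.0100284 , 0.058     ]), (318, 271))
  expect ram [[317.8, 297.7], [317.1, 272.5]]
oval conf 0.89 fit [706.6  16.6  90.3] score 0.81
```

```bash
python3 - <<'E'
from h import *
im=cv2.imread("pics/side.png"); g=im.max(2)
print("     ",list(range(296,342,2)))
for v in range(260,330,1): print(v,"".join(f"{x:4d}" for x in g[v,296:342:2]))
print(proj("wrist",[[.706,.011,.058],[.706,.016,.058],[.706,.006,.094],[.706,.011,.094],[.714,.011,.094],[.706,.019,.094],[.706,.003,.094],[.706,.011,.13]]))
E
```

```text
[296, 298, 300, 302, 304, 306, 308, 310, 312, 314, 316, 318, 320, 322, 324, 326, 328, 330, 332, 334, 336, 338, 340]
260   94  81 184 191 198 201 193 202 207 204 196 203 195 196 196 207 202 194 188 195 142  71  72
261   80  79 180 190 190 198 196 204 206 204 197 198 194 198 197 203 199 193 190 197 140  68  69
262   68  77 180 187 188 197 198 201 204 200 198 200 191 202 204 200 201 189 189 195 151  68  71
263   68  73 180 189 187 193 196 201 202 202 202 203 191 205 205 199 204 188 192 191 153  71  70
264   75  73 179 189 188 188 188 196 196 206 202 206 195 204 205 202 203 190 192 191 131  72  72
265   85  81 177 190 188 187 187 191 194 205 202 206 200 197 201 204 204 191 192 192 122  72  70
266   95  85 171 188 188 188 188 188 192 194 195 203 198 191 203 199 207 201 193 191 123  72  71
267   92  80 161 190 188 191 192 187 189 188 189 198 194 194 205 192 200 200 192 193 122  71  73
268   92  82 158 189 188 193 197 187 188 190 174 169 188 198 204 196 194 190 187 192 118  70  74
269   96  87 154 189 188 191 196 188 189 187 133 117 158 192 196 197 189 187 187 192 108  71  76
270   95  84 1
[... 5338 characters left out ...]
 68  55  29  16  22  23  25  26  28  28  27  30  29  26  29  71  80 123 119  86
326  165 129  70  61  56  22  19  18  22  25  25  26  24  25  26  27  20  20  62  76 104  98  72
327   77  59  34  34  33  14  15  14  16  13  17  17  20  18  17  17  16  11  34  34  48  46  34
328   13  16  14  17  16  15  13  15  16  14  15  16  17  15  16  17  14  14  15  15  15  12  13
329   16  12  13  18  15  17  17  18  17  17  16  14  15  15  15  17  14  15  15  16  13  16  15
[[317.21585402 273.2647622 ]
 [317.24911257 270.72894264]
 [317.86566732 300.92416178]
 [317.90626557 298.45401261]
 [324.78983071 298.35126923]
 [317.97260858 294.41745634]
 [317.84161998 302.3872912 ]
 [318.70147722 327.46683169]]
```

```bash
cat >> h.py <<'E'
def go2(tcp,yaw,tilt):
    s=state(); R0=R.from_rotvec(s["ee_rot"]).as_matrix(); a=np.radians(yaw); X=np.array([np.cos(a),np.sin(a),0]); Z=np.array([0,0,-1.])
    T=np.c_[X,np.cross(Z,X),Z]@R.from_rotvec([0,-np.radians(tilt),0]).as_matrix()
    print("go2",(R0.T@(np.array(tcp)-s["tcp_pos"])/.25).round(3).tolist(),(R.from_matrix(R0.T@T).as_rotvec()/(np.pi/2)).round(3).tolist())
E
python3 - <<'E'
from h import *
go2([.536,.181,.28],135,22); go2([.52,.14,.28],145,22)
E
```

```text
go2 [-0.242, -0.655, 0.085] [-0.179, 0.022, -0.46]
go2 [-0.393, -0.721, 0.149] [-0.222, 0.022, -0.563]
```

Emit:
{"op": "jog_arm", "data": {"motion": [[-0.06,-0.16,0.02,-0.045,0,-0.11,1],[-0.12,-0.33,0.04,-0.09,0.01,-0.22,1],[-0.18,-0.49,0.06,-0.13,0.02,-0.34,1],[-0.24,-0.655,0.085,-0.18,0.022,-0.46,1],[-0.24,-0.655,0.085,-0.18,0.022,-0.46,1],[-0.24,-0.655,0.085,-0.18,0.022,-0.46,1],[-0.24,-0.655,0.085,-0.18,0.022,-0.46,1]]}}

```text
time_s: 46.32
tcp_pos: [0.5377, 0.1825, 0.28]
ee_rot: [1.065, 2.565, -0.201]
force: [0.9, 0.5, 0.0]
gripper_width: 0.0938
finger_force: 0.0
```

```bash
python3 - <<'E'
from h import *
st(); ram((.707,.0146),("ram_tip","piece_oval"),("wrist",))
im=get_image("wrist");cv2.imwrite("pics/side2.png",im); g=im.max(2)
P=proj("wrist",[[.706,.016,.058],[.706,.011,.058],[.706,.011,.094],[.706,.006,.094],[.706,.011,.12]]); print(P); u0=int(P[2][0])
print("     ",list(range(u0-24,u0+26,2)))
for v in range(int(P[0][1])-4,min(400,int(P[4][1])+6),2): print(v,"".join(f"{x:4d}" for x in g[v,u0-24:u0+26:2]))
E
```

```text
t 46.33 gp [0.5586 0.162  0.2077] yaw 134.9 F [0.9 0.5 0. ] w 0.0938 ff 0.0 q7 -0.31
wrist ram_tip [0.7064 0.0118 0.0886] @ [316.1 302.5] conf 0.54
wrist piece_oval [0.7093 0.0151 0.0376] @ [319.4 268.4] conf 0.92
  ram mask conf 0.85 n 277 x 304 322 y 306 326 [(319, 304, 322), (320, 305, 322), (321, 307, 321), (322, 307, 320), (323, 308, 318), (324, 308, 318), (325, 308, 318), (326, 309, 317)]
  dot (array([0.71164526, 0.01400781, 0.058     ]), (318, 281))
  expect ram [[315.3, 306.7], [315.3, 281.5]]
[[319.47119032 280.4403425 ]
 [316.63576584 282.24001784]
 [316.65849906 307.46466406]
 [313.65174926 309.23477739]
 [316.67705662 328.05602262]]
      [292, 294, 296, 298, 300, 302, 304, 306, 308, 310, 312, 314, 316, 318, 320, 322, 324, 326, 328, 330, 332, 334, 336, 338, 340]
276   66  69  70  68  80 145 175 177 177 176 176 179 190 194 190 184 186 194 194 186 190 191 194 179 176
278   65  65  68 107 168 179 176 174 176 175 176 177 179 171 167 176 177 190 186 176 179 177 194 192 182
280   64  78 140 174 177 177 176 176 176 176 175 179 151  78  74 127 178 185 184 177 177 175 178 193 191
[... 2030 characters left out ...]
90  56  52  47  44  37  41 112 119 102  98 100  99 101  98  78  39  32
322  192 202 201 201 200 200 201 182 105  51  47  44  39  31 123 175 166 120 101  98  76  45  30  33  36
324  203 203 202 203 202 202 202 205 194  64  47  42  39  29 187 205 206 195 104  58  30  33  35  44  78
326  164 164 165 163 165 164 164 166 156  43  32  32  33  23 153 165 156  79  32  26  29  31  35  71  84
328   14  14  14  14  16  13  13  13  15  14  13  15  15  12  15  16  13  10  14  15  15  12  14  12  15
330   17  17  14  16  14  14  12  16  17  14  16  11  13  14  15  16  16  14  15  14  16  17  14  16  15
332   20  16  16  18  18  16  18  20  17  16  17  19  18  18  19  18  16  19  19  15  20  18  16  18  16
```

```bash
python3 - <<'E'
from h import *
go2([.56,.05,.29],165,0); go([.6145,-.0415,.15],181.5)
E
```

```text
go2 [-0.423, -0.307, 0.125] [-0.063, 0.239, -0.329]
go [-0.713, -0.412, 0.509] [-0.098, 0.232, -0.51] rows>= 4.8
```

Emit:
{"op": "jog_arm", "data": {"motion": [[-0.1,-0.08,0.03,-0.015,0.06,-0.08,0.75],[-0.21,-0.15,0.06,-0.03,0.12,-0.16,0.75],[-0.32,-0.23,0.1,-0.05,0.18,-0.25,0.75],[-0.42,-0.31,0.125,-0.063,0.239,-0.33,0.75],[-0.42,-0.31,0.125,-0.063,0.239,-0.33,0.75],[-0.42,-0.31,0.125,-0.063,0.239,-0.33,0.75]]}}

```text
time_s: 47.32
tcp_pos: [0.5585, 0.0496, 0.2896]
ee_rot: [0.411, 3.114, 0.001]
force: [0.2, -0.3, 0.5]
gripper_width: 0.0702
finger_force: 0.0
```

```bash
python3 - <<'E'
from h import *
st(); go([.6145,-.0415,.14],181.5)
E
```

```text
t 47.33 gp [0.5585 0.0497 0.2116] yaw 165.0 F [ 0.2 -0.3  0.5] w 0.0702 ff 0.0 q7 0.82
go [-0.311, -0.294, 0.286] [0.0, 0.0, -0.184] rows>= 2.1
```

Emit:
{"op": "jog_arm", "data": {"motion": [[-0.1,-0.1,0,0,0,-0.09,0.6],[-0.21,-0.2,0,0,0,-0.184,0.6],[-0.31,-0.294,0.05,0,0,-0.184,0.6],[-0.31,-0.294,0.2,0,0,-0.184,0.6],[-0.31,-0.294,0.28,0,0,-0.184,0.6],[-0.31,-0.294,0.28,0,0,-0.184,0.6]]}}

```text
time_s: 48.08
tcp_pos: [0.6134, -0.0385, 0.2186]
ee_rot: [0.051, -3.139, -0.0]
force: [-0.0, -0.4, -0.2]
gripper_width: 0.0561
finger_force: 0.0
```

```bash
python3 - <<'E'
from h import *
st(); go([.6148,-.0414,.075],181.5)
E
```

```text
t 48.08 gp [ 0.6132 -0.0385  0.1406] yaw -178.1 F [-0.  -0.4 -0.2] w 0.0561 ff 0.0 q7 1.18
go [-0.006, -0.012, 0.262] [0.0, -0.002, 0.004] rows>= 1.1
```

Emit:
{"op": "jog_arm", "data": {"motion": [[-0.005,-0.011,0.1,0,0,0,0.55],[-0.005,-0.011,0.22,0,0,0,0.5],[-0.005,-0.011,0.262,0,0,0,0.5],[-0.005,-0.011,0.262,0,0,0,0],[-0.005,-0.011,0.262,0,0,0,0],[-0.005,-0.011,0.262,0,0,0,0],[-0.005,-0.011,0.262,0,0,0,0],[-0.005,-0.011,0.262,0,0,0,0]], "newtons": 25}}

```text
time_s: 49.08
tcp_pos: [0.6166, -0.0433, 0.1557]
ee_rot: [-0.046, 3.138, 0.001]
force: [-0.1, 2.3, 5.7]
gripper_width: 0.0239
finger_force: 25.0
```

```bash
python3 - <<'E'
from h import *
st(); go([.6147,-.0488,.076],181.5)
E
```

```text
t 49.08 gp [ 0.6168 -0.0432  0.0777] yaw -178.3 F [-0.1  2.3  5.7] w 0.0239 ff 25.0 q7 1.13
go [0.008, -0.022, 0.007] [0.001, 0.002, 0.002] rows>= 0.1
```

Emit:
{"op": "jog_arm", "data": {"motion": [[0,-0.012,0,0,0,0,0],[0,-0.026,0,0,0,0,0],[0,-0.026,0,0,0,0,0],[0,-0.026,0,0,0,0,0]]}}

```text
time_s: 49.58
tcp_pos: [0.6168, -0.0505, 0.1557]
ee_rot: [-0.045, 3.138, -0.0]
force: [-0.9, 0.7, 5.8]
gripper_width: 0.0236
finger_force: 25.0
```

Emit:
{"op": "jog_arm", "data": {"motion": [[0,0.006,0,0,0,0,0],[0,0.006,0,0,0,0,0],[0,0.006,0,0,0,0,0.5],[0,0.006,0,0,0,0,0.5],[0,0.006,-0.1,0,0,0,0.5],[0,0.006,-0.3,0,0,0,0.3],[0,0.006,-0.4,0,0,0,0],[0,0.006,-0.4,0,0,0,0]]}}

```text
time_s: 50.58
tcp_pos: [0.6168, -0.049, 0.2561]
ee_rot: [-0.045, 3.137, -0.0]
force: [0.1, 0.3, -0.6]
gripper_width: 0.0205
finger_force: 0.0
```

```bash
python3 - <<'E'
from h import *
st(); im=get_image("scene")
import numpy as np
u,v=proj("scene",[.706,.0075,.058])[0]; print("expected dot px",u,v); u,v=int(round(u)),int(round(v)); g=im[v-4:v+5,u-4:u+5].max(2); print(g)
for d in pinpoint("scene","piece_oval")[:1]: print(towin("scene",d["centre"]).round(4),d["conf"])
for d in pinpoint("scene","pedal_pad")[:1]: print(towin("scene",d["centre"]).round(4),d["conf"])
go([.361,-.322,.14],120)
E
```

```text
t 50.58 gp [ 0.6171 -0.049   0.1781] yaw -178.4 F [ 0.1  0.3 -0.6] w 0.0205 ff 0.0 q7 1.22
expected dot px 283.5152096718185 247.7841790500512
[[182 179 185 187 188 187 186 185 184]
 [194 194 192 189 185 185 188 189 187]
 [199 199 179 170 180 190 194 195 194]
 [189 170 130 116 140 178 195 192 196]
 [184 152 115 108 134 165 188 196 197]
 [183 165 144 137 151 168 173 186 191]
 [184 183 180 170 163 167 174 179 187]
 [183 175 170 175 177 172 171 174 187]
 [175 180 188 188 189 184 180 176 187]]
[0.7091 0.0117 0.0367] 0.59
[ 0.5562 -0.2963  0.1019] 0.26
go [1.047, -1.061, 0.142] [-0.001, -0.001, 0.685] rows>= 6.0
```

Emit:
{"op": "jog_arm", "data": {"motion": [[0.17,-0.17,0,0,0,0.11,0],[0.34,-0.35,0,0,0,0.22,0],[0.51,-0.52,0,0,0,0.34,0],[0.68,-0.69,0,0,0,0.45,0],[0.85,-0.87,0,0,0,0.57,0],[1,-1,0,0,0,0.68,0],[1,-1,0.08,0,0,0.685,0],[1,-1,0.08,0,0,0.685,0]]}}

```text
time_s: 51.72
tcp_pos: [0.3717, -0.3057, 0.2325]
ee_rot: [-1.57, -2.716, -0.001]
force: [0.9, 0.4, 1.1]
gripper_width: 0.0004
finger_force: 0.0
```

```bash
python3 - <<'E'
from h import *
st(); get_image("top")
for d in pinpoint("top","pedal_pad")[:1]: print(towin("top",d["centre"]).round(4),d["conf"])
for d in pinpoint("top","pedal_base")[:1]: print(towin("top",d["centre"]).round(4),d["conf"])
go([.361,-.322,.10],120)
E
```

```text
t 51.73 gp [ 0.3715 -0.3055  0.1545] yaw 120.0 F [0.9 0.4 1.1] w 0.0004 ff 0.0 q7 0.88
[ 0.3611 -0.3221  0.0678] 0.9
[ 0.4077 -0.3197 -0.001 ] 0.76
go [-0.031, -0.078, 0.225] [0.0, -0.0, 0.001] rows>= 1.0
```

Emit:
{"op": "jog_arm", "data": {"motion": [[-0.03,-0.076,0,0,0,0,0],[-0.03,-0.076,0.15,0,0,0,0],[-0.03,-0.076,0.24,0,0,0,0],[-0.03,-0.076,0.29,0,0,0,0],[-0.03,-0.076,0.33,0,0,0,0],[-0.03,-0.076,0.36,0,0,0,0],[-0.03,-0.076,0.38,0,0,0,0],[-0.03,-0.076,0.38,0,0,0,0]]}}

```text
time_s: 52.88
tcp_pos: [0.3592, -0.3219, 0.1404]
ee_rot: [-1.57, -2.719, 0.002]
force: [-5.7, 2.3, 13.6]
gripper_width: 0.0003
finger_force: 6.8
```

Emit:
{"op": "jog_arm", "data": {"motion": [[0,0,0.01,0,0,0,0],[0,0,0.015,0,0,0,0],[0,0,0.015,0,0,0,0],[0,0,0.015,0,0,0,0],[0,0,0.015,0,0,0,0]]}}

```text
time_s: 53.5
tcp_pos: [0.3592, -0.3219, 0.1394]
ee_rot: [-1.571, -2.72, 0.005]
force: [-9.9, 6.1, 47.7]
gripper_width: 0.0006
finger_force: 23.3
```

```bash
python3 - <<'E'
from h import *
st(); get_image("scene")
for d in pinpoint("scene","ram_tip")[:2]: print(towin("scene",d["centre"]).round(4),d["conf"])
E
```

```text
t 53.5 gp [ 0.359  -0.3221  0.0614] yaw 120.0 F [-9.9  6.1 47.7] w 0.0006 ff 23.3 q7 0.83
[0.7013 0.0096 0.0596] 0.67
[ 0.557  -0.3027  0.1   ] 0.49
```

```bash
python3 - <<'E'
from h import *
print("dot line: px(282.8,247.7)", ray("scene",282.8,247.7,.058))
for i in range(3): ram(None,("ram_tip",),("scene",))
im=get_image("scene"); cv2.imwrite("pics/s_press.png",im); print("    ",list(range(268,300))); 
for v in range(234,260): print(v,"".join(f"{x:4d}" for x in im[v,268:300].max(1)))
E
```

```text
dot line: px(282.8,247.7) [0.70674407 0.00604335 0.058     ]
scene ram_tip [0.7029 0.0064 0.0581] @ [284.1 246.7] conf 0.45
  expect ram [[283.4, 237.7], [284.7, 248.5]]
scene ram_tip [0.6996 0.0081 0.0598] @ [285.5 245.6] conf 0.5
  ram mask conf 0.42 n 643 x 266 300 y 237 266 [(259, 276, 300), (260, 277, 299), (261, 279, 298), (262, 281, 297), (263, 282, 296), (264, 284, 295), (265, 286, 294), (266, 289, 291)]
  expect ram [[283.4, 237.7], [284.7, 248.5]]
scene ram_tip [0.7029 0.0093 0.0574] @ [285.1 247.5] conf 0.4
  ram mask conf 0.64 n 12717 x 195 372 y 186 332 [(325, 225, 274), (326, 226, 273), (327, 228, 272), (328, 229, 271), (329, 230, 270), (330, 232, 270), (331, 233, 269), (332, 235, 237)]
  ram mask conf 0.62 n 114 x 279 287 y 231 248 [(241, 280, 286), (242, 279, 287), (243, 279, 287), (244, 279, 287), (245, 280, 287), (246, 280, 287), (247, 281, 286), (248, 282, 285)]
  expect ram [[283.4, 237.7], [284.7, 248.5]]
     [268, 269, 270, 271, 272, 273, 274, 275, 276, 277, 278, 279, 280, 281, 282, 283, 284, 285, 286, 287, 288, 289, 290, 291, 292, 293, 294, 295, 296, 297, 298,
[... 2763 characters left out ...]
180 182 184 182 182 180 183 181 177
255  103 107 105 100 101 101 102 102 105 115 129 148 158 164 174 178 187 188 193 192 185 181 181 181 183 182 182 183 181 182 177 155
256   96  96  98  98  99 100 102 100 100 101 105 116 137 159 178 187 187 185 189 186 182 182 183 181 183 183 184 183 182 178 160 131
257   85  92  93  97  96  98  99 101 101 101 101 103 107 124 150 163 174 181 182 181 182 182 181 181 181 182 183 180 178 163 136 114
258  104  84  87  93  95  95  96 100 101  98 101 100 101 105 111 128 161 177 179 182 181 181 182 181 182 180 180 177 158 136 119 112
259  158 124  97  89  90  93  95  95  98  99 100 102 101 102 103 104 114 137 155 171 177 176 179 178 176 171 154 140 127 119 115 110
```

Emit:
{"op": "jog_arm", "data": {"motion": [[0,0,-0.1,0,0,0,0],[0,0,-0.25,0,0,0,0],[0,0,-0.45,0,0,0,0],[0,0,-0.45,0,0,0,0],[0,0,-0.45,0,0,0,0]]}}

```text
time_s: 54.72
tcp_pos: [0.3605, -0.3222, 0.248]
ee_rot: [1.57, 2.72, 0.0]
force: [0.3, -0.2, -0.5]
gripper_width: 0.0005
finger_force: 0.0
```

```bash
python3 - <<'E'
from h import *
st(); get_image("scene")
for d in pinpoint("scene","ram_tip")[:1]: print(towin("scene",d["centre"]).round(4),d["conf"])
go([.6166,-.049,.16],181.5)
E
```

```text
t 54.73 gp [ 0.3606 -0.3222  0.17  ] yaw 120.0 F [ 0.3 -0.2 -0.5] w 0.0005 ff 0.0 q7 0.92
[0.7018 0.0087 0.0955] 0.64
go [0.431, 1.434, 0.036] [0.0, -0.001, -0.683] rows>= 6.0
```

Emit:
{"op": "jog_arm", "data": {"motion": [[0.07,0.23,0,0,0,-0.11,0.3],[0.14,0.46,0,0,0,-0.22,0.6],[0.21,0.69,0,0,0,-0.34,0.6],[0.28,0.92,0,0,0,-0.45,0.6],[0.33,1,0,0,0,-0.57,0.6],[0.38,1,0,0,0,-0.68,0.6],[0.38,1,0,0,0,-0.68,0.6],[0.38,1,0,0,0,-0.68,0.6]]}}

```text
time_s: 55.82
tcp_pos: [0.5293, -0.1157, 0.2473]
ee_rot: [0.027, -3.141, 0.0]
force: [-1.0, 1.1, -0.5]
gripper_width: 0.0563
finger_force: 0.0
```

```bash
python3 - <<'E'
from h import *
st(); go([.6166,-.049,.076],181.5)
E
```

```text
t 55.83 gp [ 0.5292 -0.1157  0.1693] yaw -179.0 F [-1.   1.1 -0.5] w 0.0563 ff 0.0 q7 1.28
go [-0.354, 0.261, 0.373] [-0.0, -0.001, -0.006] rows>= 2.3
```

Emit:
{"op": "jog_arm", "data": {"motion": [[-0.18,0.13,0,0,0,0,0.55],[-0.354,0.261,0,0,0,0,0.55],[-0.354,0.261,0,0,0,0,0.55],[-0.354,0.261,0.15,0,0,0,0.55],[-0.354,0.261,0.3,0,0,0,0.5],[-0.354,0.261,0.373,0,0,0,0.5],[-0.354,0.261,0.373,0,0,0,0.2],[-0.354,0.261,0.373,0,0,0,0]]}}

```text
time_s: 56.82
tcp_pos: [0.6174, -0.048, 0.1562]
ee_rot: [-0.032, 3.139, -0.0]
force: [0.6, 0.4, 0.6]
gripper_width: 0.0303
finger_force: 0.0
```

Emit:
{"op": "jog_arm", "data": {"motion": [[0,0,0,0,0,0,0],[0,0,0,0,0,0,0],[0,0,0,0,0,0,0],[0,0,0,0,0,0,0]], "newtons": 25}}

```text
time_s: 57.32
tcp_pos: [0.6174, -0.0482, 0.1562]
ee_rot: [-0.032, 3.139, -0.001]
force: [0.3, -2.5, 7.3]
gripper_width: 0.0233
finger_force: 25.0
```

```bash
python3 - <<'E'
from h import *
st(); p=np.array(state()["tcp_pos"]); go([p[0]-.0752,-.0500,.077],181.5)
E
```

```text
t 57.33 gp [ 0.6176 -0.0483  0.0782] yaw -178.8 F [ 0.3 -2.5  7.3] w 0.0233 ff 25.0 q7 1.12
go [0.301, -0.001, 0.004] [-0.001, 0.002, -0.004] rows>= 1.2
```

Emit:
{"op": "jog_arm", "data": {"motion": [[0.08,0,0,0,0,0,0],[0.17,0,0,0,0,0,0],[0.26,-0.001,0,0,0,0,0],[0.3,-0.001,0,0,0,0,0],[0.301,-0.001,0,0,0,0,0],[0.301,-0.001,0,0,0,0,0]]}}

```text
time_s: 58.08
tcp_pos: [0.5416, -0.0497, 0.1561]
ee_rot: [-0.033, 3.14, -0.002]
force: [-1.9, -0.3, 9.1]
gripper_width: 0.0237
finger_force: 25.0
```

```bash
python3 - <<'E'
from h import *
st(); im=get_image("scene"); u,v=proj("scene",[.706,.0075,.058])[0]; print(u,v); u,v=int(round(u)),int(round(v)); print(im[v-5:v+6,u-6:u+7].max(2))
E
```

```text
t 58.08 gp [ 0.5416 -0.0497  0.0781] yaw -178.8 F [-1.9 -0.3  9.1] w 0.0237 ff 25.0 q7 1.06
283.5152096718185 247.7841790500512
[[105 108 106 112 134 155 163 163 161 162 161 159 143]
 [174 180 171 168 171 171 167 164 162 164 163 163 162]
 [179 188 189 194 196 187 174 167 166 163 163 164 163]
 [178 180 181 189 190 186 183 177 173 168 165 167 165]
 [176 187 187 178 180 186 178 170 172 176 169 164 164]
 [171 181 185 182 184 180 165 163 175 177 175 165 164]
 [179 183 182 175 175 160 125 112 136 171 180 174 170]
 [167 173 170 173 172 157 128 107 123 178 190 181 170]
 [163 165 175 188 188 184 173 156 160 184 193 188 178]
 [164 165 165 168 169 182 184 180 180 183 184 177 182]
 [165 164 164 164 165 166 178 190 194 187 184 190 184]]
```

```bash
python3 - <<'E'
from h import *
print("keel dot",ray("scene",285.0,249.5,.058),"oval dot was",ray("scene",282.8,247.7,.058), "before",ray("scene",285.8,249.6,.058))
im=get_image("wrist"); 
get_image("scene")
for n in ("keel","cross","oval"):
  for d in pinpoint("scene","piece_"+n)[:1]: print(n,towin("scene",d["centre"]).round(4),d["conf"])
g=get_image("top"); 
for n in ("keel","cross","oval"):
  for d in pinpoint("top","piece_"+n)[:1]: print(n,towin("top",d["centre"]).round(4),d["conf"])
E
```

```text
keel dot [0.70786255 0.01340807 0.058     ] oval dot was [0.70674407 0.00604335 0.058     ] before [0.70704644 0.01503945 0.058     ]
keel [0.7176 0.0136 0.0395] 0.6
cross [ 0.6332 -0.09    0.04  ] 0.57
oval [0.6279 0.01   0.0376] 0.71
keel [0.7102 0.0165 0.0371] 0.58
oval [0.6322 0.0045 0.037 ] 0.71
```

Emit:
{"op": "jog_arm", "data": {"motion": [[0.004,-0.015,0,0,0,0,0],[0.008,-0.028,0,0,0,0,0],[0.008,-0.028,0,0,0,0,0],[0.008,-0.028,0,0,0,0,0]]}}

```text
time_s: 59.08
tcp_pos: [0.5413, -0.0555, 0.1562]
ee_rot: [-0.034, 3.137, 0.002]
force: [1.5, 1.3, 6.0]
gripper_width: 0.0236
finger_force: 25.0
```

```bash
cat >> h.py <<'E'
def scdot(p,tgt=(.706,.0066)):
    im=get_image("scene"); u,v=proj("scene",[*p,.058])[0]; u,v=int(round(u)),int(round(v)); g=im[v-5:v+6,u-5:u+6].max(2).astype(float)
    i=np.unravel_index(cv2.GaussianBlur(g,(3,3),0)[2:-2,2:-2].argmin(),(7,7)); a,b=i[0]+2,i[1]+2
    w=np.clip(155-g[a-2:a+3,b-2:b+3],0,None); yy,xx=np.mgrid[-2:3,-2:3]
    q=ray("scene",u-5+b+(w*xx).sum()/w.sum(),v-5+a+(w*yy).sum()/w.sum(),.058)
    print("dot",q.round(4),"min",g.min(),"to go",(np.array(tgt)-q[:2]).round(4))
E
python3 - <<'E'
from h import *
st(); scdot((.706,.0075))
E
```

```text
t 59.08 gp [ 0.5417 -0.0553  0.0782] yaw -178.8 F [1.5 1.3 6. ] w 0.0236 ff 25.0 q7 1.07
dot [0.7082 0.008  0.058 ] min 101.0 to go [-0.0022 -0.0014]
```

Emit:
{"op": "jog_arm", "data": {"motion": [[0.008,-0.005,0,0,0,0,0],[0.012,-0.006,0,0,0,0,0],[0.012,-0.006,0,0,0,0,0],[0.012,-0.006,0,0,0,0,0.5],[0.012,-0.006,0,0,0,0,0.5],[0.012,-0.006,-0.1,0,0,0,0.5],[0.012,-0.006,-0.3,0,0,0,0.3],[0.012,-0.006,-0.4,0,0,0,0]]}}

```text
time_s: 60.12
tcp_pos: [0.5369, -0.058, 0.2567]
ee_rot: [-0.033, 3.139, 0.0]
force: [1.0, -0.5, -0.8]
gripper_width: 0.0308
finger_force: 0.0
```

```bash
python3 - <<'E'
from h import *
st(); scdot((.706,.0075)); go([.361,-.322,.15],120)
E
```

```text
t 60.12 gp [ 0.5371 -0.058   0.1787] yaw -178.8 F [ 1.  -0.5 -0.8] w 0.0308 ff 0.0 q7 1.18
dot [0.7053 0.0069 0.058 ] min 106.0 to go [ 0.0007 -0.0003]
go [0.731, -1.041, 0.12] [0.002, 0.004, 0.68] rows>= 5.7
```

Aligned. To the pedal.

Emit:
{"op": "jog_arm", "data": {"motion": [[0.12,-0.17,0,0,0,0.11,0],[0.24,-0.35,0,0,0,0.22,0],[0.37,-0.52,0,0,0,0.34,0],[0.49,-0.69,0,0,0,0.45,0],[0.61,-0.87,0,0,0,0.57,0],[0.73,-1,0,0,0,0.68,0],[0.73,-1,0.06,0,0,0.68,0],[0.73,-1,0.06,0,0,0.68,0]]}}

```text
time_s: 61.18
tcp_pos: [0.3582, -0.3117, 0.2386]
ee_rot: [-1.571, -2.718, -0.001]
force: [0.8, -0.7, 0.4]
gripper_width: 0.0005
finger_force: 0.0
```

```bash
python3 - <<'E'
from h import *
st(); go([.36,-.322,.063],120)
E
```

```text
t 61.17 gp [ 0.3581 -0.3115  0.1606] yaw 120.0 F [ 0.8 -0.7  0.4] w 0.0005 ff 0.0 q7 0.89
go [-0.04, -0.014, 0.39] [-0.0, -0.002, -0.0] rows>= 1.6
```

Emit:
{"op": "jog_arm", "data": {"motion": [[-0.04,-0.014,0.05,0,0,0,0],[-0.04,-0.014,0.18,0,0,0,0],[-0.04,-0.014,0.27,0,0,0,0],[-0.04,-0.014,0.32,0,0,0,0],[-0.04,-0.014,0.36,0,0,0,0],[-0.04,-0.014,0.39,0,0,0,0],[-0.04,-0.014,0.408,0,0,0,0],[-0.04,-0.014,0.408,0,0,0,0]]}}

```text
time_s: 62.18
tcp_pos: [0.36, -0.3223, 0.1399]
ee_rot: [-1.57, -2.719, 0.004]
force: [-8.7, 3.2, 28.1]
gripper_width: 0.0002
finger_force: 13.7
```

Emit:
{"op": "jog_arm", "data": {"motion": [[0,0,0.003,0,0,0,0],[0,0,0.005,0,0,0,0],[0,0,0.005,0,0,0,0],[0,0,0.005,0,0,0,0],[0,0,0.005,0,0,0,0]]}}

```text
time_s: 62.8
tcp_pos: [0.3599, -0.3223, 0.1395]
ee_rot: [-1.57, -2.72, 0.005]
force: [-8.9, 3.9, 37.9]
gripper_width: 0.0003
finger_force: 19.0
```

```bash
python3 - <<'E'
from h import *
st(); im=get_image("scene")
for d in pinpoint("scene","ram_tip")[:1]: print(towin("scene",d["centre"]).round(4),d["conf"])
E
```

```text
t 62.8 gp [ 0.3597 -0.3224  0.0615] yaw 120.0 F [-8.9  3.9 37.9] w 0.0003 ff 19.0 q7 0.81
[0.7007 0.0086 0.0593] 0.7
```

Emit:
{"op": "jog_arm", "data": {"motion": [[0,0,-0.1,0,0,0,0],[0,0,-0.25,0,0,0,0],[0.04,0.13,-0.45,0,0,-0.1,0.3],[0.08,0.35,-0.45,0,0,-0.22,0.6],[0.12,0.58,-0.45,0,0,-0.34,0.6],[0.16,0.8,-0.45,0,0,-0.45,0.6],[0.2,0.98,-0.45,0,0,-0.57,0.6],[0.2,1,-0.45,0,0,-0.68,0.6]]}}

```text
time_s: 63.9
tcp_pos: [0.556, -0.15, 0.2498]
ee_rot: [-0.051, 3.136, 0.004]
force: [-0.9, -0.5, -0.2]
gripper_width: 0.0552
finger_force: 0.0
```

```bash
python3 - <<'E'
from h import *
st(); go([.5385,-.0575,.076],181.3)
E
```

```text
t 63.9 gp [ 0.5564 -0.1498  0.1718] yaw -178.1 F [-0.9 -0.5 -0.2] w 0.0552 ff 0.0 q7 1.35
go [0.06, 0.371, 0.384] [0.001, 0.003, 0.006] rows>= 2.1
```

Emit:
{"op": "jog_arm", "data": {"motion": [[0.06,0.2,0,0,0,0,0.55],[0.06,0.371,0,0,0,0.006,0.55],[0.06,0.371,0,0,0,0.006,0.55],[0.06,0.371,0.15,0,0,0.006,0.55],[0.06,0.371,0.3,0,0,0.006,0.5],[0.06,0.371,0.38,0,0,0.006,0.5],[0.06,0.371,0.38,0,0,0.006,0.2],[0.06,0.371,0.38,0,0,0.006,0]]}}

```text
time_s: 64.9
tcp_pos: [0.5365, -0.0615, 0.1548]
ee_rot: [-0.018, 3.14, 0.001]
force: [0.3, 2.4, -1.1]
gripper_width: 0.0304
finger_force: 1.0
```

Emit:
{"op": "jog_arm", "data": {"motion": [[0,0,0,0,0,0,0],[0,0,0,0,0,0,0],[0,0,0,0,0,0,0],[0,0,0,0,0,0,0]], "newtons": 25}}

```text
time_s: 65.4
tcp_pos: [0.5366, -0.0615, 0.1549]
ee_rot: [-0.018, 3.139, -0.0]
force: [-0.6, 2.0, 5.6]
gripper_width: 0.0232
finger_force: 25.0
```

```bash
python3 - <<'E'
from h import *
st(); p=np.array(state()["tcp_pos"]); go([p[0]+.0705,p[1]+.108,p[2]-.078],181.3); scdot((.706,.0075))
get_image("scene")
for n in ("cross","oval"):
  for d in pinpoint("scene","piece_"+n)[:2]: print(n,towin("scene",d["centre"]).round(4),d["conf"])
E
```

```text
t 65.4 gp [ 0.5368 -0.0615  0.0769] yaw -179.3 F [-0.6  2.   5.6] w 0.0232 ff 25.0 q7 1.05
go [-0.287, 0.429, 0.001] [-0.0, 0.001, -0.007] rows>= 2.1
dot [0.7056 0.0018 0.058 ] min 106.0 to go [0.0004 0.0048]
cross [ 0.6319 -0.1026  0.0376] 0.48
cross [ 0.3603 -0.3209  0.0666] 0.22
oval [ 0.6308 -0.0011  0.036 ] 0.94
```

Emit:
{"op": "jog_arm", "data": {"motion": [[-0.07,0.11,0,0,0,0,0],[-0.14,0.22,0,0,0,0,0],[-0.21,0.33,0,0,0,0,0],[-0.26,0.41,0,0,0,0,0],[-0.287,0.446,0,0,0,0,0],[-0.287,0.446,0,0,0,0,0],[-0.287,0.446,0,0,0,0,0]]}}

```text
time_s: 66.47
tcp_pos: [0.6074, 0.0508, 0.1549]
ee_rot: [-0.018, 3.138, 0.001]
force: [1.9, 1.9, 4.7]
gripper_width: 0.0237
finger_force: 25.0
```

```bash
python3 - <<'E'
from h import *
st(); scdot((.706,.0075))
for n in ("cross",):
  for d in pinpoint("scene","piece_"+n)[:2]: print(n,towin("scene",d["centre"]).round(4),d["conf"])
E
```

```text
t 66.47 gp [0.6077 0.0508 0.0769] yaw -179.3 F [1.9 1.9 4.7] w 0.0237 ff 25.0 q7 0.94
dot [0.7012 0.0042 0.058 ] min 108.0 to go [0.0048 0.0024]
cross [0.6993 0.0094 0.0378] 0.65
cross [ 0.5946  0.2447 -0.0038] 0.46
```

Adjust by (+5, +2.4) mm with a little extra for backlash.

Emit:
{"op": "jog_arm", "data": {"motion": [[-0.01,0.006,0,0,0,0,0],[-0.02,0.012,0,0,0,0,0],[-0.022,0.012,0,0,0,0,0],[-0.022,0.012,0,0,0,0,0]]}}

```text
time_s: 67.08
tcp_pos: [0.6115, 0.0517, 0.1548]
ee_rot: [0.016, -3.141, 0.005]
force: [-0.5, -1.6, 10.0]
gripper_width: 0.0235
finger_force: 25.0
```

```bash
python3 - <<'E'
from h import *
st(); scdot((.706,.0075))
E
```

```text
t 67.08 gp [0.6114 0.0515 0.0768] yaw -179.4 F [-0.5 -1.6 10. ] w 0.0235 ff 25.0 q7 0.94
dot [0.7049 0.0052 0.058 ] min 109.0 to go [0.0011 0.0014]
```

Emit:
{"op": "jog_arm", "data": {"motion": [[-0.003,0.008,0,0,0,0,0],[-0.003,0.008,0,0,0,0,0],[-0.003,0.008,0,0,0,0,0.5],[-0.003,0.008,0,0,0,0,0.5],[-0.003,0.008,-0.1,0,0,0,0.5],[-0.003,0.008,-0.3,0,0,0,0.3],[-0.003,0.008,-0.4,0,0,0,0],[-0.003,0.008,-0.4,0,0,0,0]]}}

```text
time_s: 68.12
tcp_pos: [0.6132, 0.0557, 0.2556]
ee_rot: [-0.018, 3.138, 0.0]
force: [-0.1, -0.1, 0.2]
gripper_width: 0.0204
finger_force: 0.0
```

```bash
python3 - <<'E'
from h import *
st(); scdot((.706,.0075)); go([.37,-.21,.17],120)
E
```

```text
t 68.12 gp [0.6135 0.0557 0.1776] yaw -179.4 F [-0.1 -0.1  0.2] w 0.0204 ff 0.0 q7 1.02
dot [0.7054 0.007  0.058 ] min 114.0 to go [ 0.0006 -0.0004]
go [0.981, -1.05, 0.024] [-0.0, 0.0, 0.674] rows>= 5.8
```

Emit:
{"op": "jog_arm", "data": {"motion": [[0.17,-0.18,0,0,0,0.11,0],[0.34,-0.36,0,0,0,0.22,0],[0.51,-0.54,0,0,0,0.34,0],[0.68,-0.72,0,0,0,0.45,0],[0.85,-0.9,0,0,0,0.57,0],[0.98,-1,0,0,0,0.67,0],[0.98,-1,0,0,0,0.67,0],[0.98,-1,0,0,0,0.67,0]]}}

```text
time_s: 69.18
tcp_pos: [0.3706, -0.1966, 0.2534]
ee_rot: [-1.56, -2.726, -0.001]
force: [0.4, 1.5, -0.4]
gripper_width: 0.0007
finger_force: 0.0
```

```bash
python3 - <<'E'
from h import *
st(); go([.36,-.322,.058],120)
E
```

```text
t 69.17 gp [ 0.3706 -0.1965  0.1754] yaw 120.4 F [ 0.4  1.5 -0.4] w 0.0007 ff 0.0 q7 0.67
go [-0.411, -0.291, 0.469] [0.0, -0.001, 0.005] rows>= 2.8
```

Emit:
{"op": "jog_arm", "data": {"motion": [[-0.2,-0.14,0,0,0,0,0],[-0.41,-0.29,0,0,0,0.005,0],[-0.411,-0.291,0.05,0,0,0.005,0],[-0.411,-0.291,0.2,0,0,0.005,0],[-0.411,-0.291,0.32,0,0,0.005,0],[-0.411,-0.291,0.38,0,0,0.005,0],[-0.411,-0.291,0.42,0,0,0.005,0],[-0.411,-0.291,0.45,0,0,0.005,0]]}}

```text
time_s: 70.18
tcp_pos: [0.3586, -0.3209, 0.1414]
ee_rot: [-1.569, -2.717, -0.0]
force: [-4.7, 3.6, 8.4]
gripper_width: 0.0003
finger_force: 3.9
```

Emit:
{"op": "jog_arm", "data": {"motion": [[0,0,0.016,0,0,0,0],[0,0,0.02,0,0,0,0],[0,0,0.02,0,0,0,0],[0,0,0.02,0,0,0,0],[0,0,0.02,0,0,0,0],[0,0,0.02,0,0,0,0],[0,0,0.02,0,0,0,0]]}}

```text
time_s: 71.05
tcp_pos: [0.3585, -0.3208, 0.1396]
ee_rot: [-1.57, -2.719, 0.002]
force: [-8.4, 7.1, 37.7]
gripper_width: 0.0006
finger_force: 19.0
```

```bash
python3 - <<'E'
from h import *
st(); im=get_image("scene")
for d in pinpoint("scene","ram_tip")[:1]: print(towin("scene",d["centre"]).round(4),d["conf"])
E
```

```text
t 71.05 gp [ 0.3583 -0.3208  0.0616] yaw 120.0 F [-8.4  7.1 37.7] w 0.0006 ff 19.0 q7 0.8
[0.7024 0.0076 0.0614] 0.48
```

Emit:
{"op": "jog_arm", "data": {"motion": [[0,0,-0.1,0,0,0,0],[0,0,-0.25,0,0,0,0],[0.04,0.13,-0.45,0,0,-0.1,0.3],[0.08,0.35,-0.45,0,0,-0.22,0.6],[0.12,0.58,-0.45,0,0,-0.34,0.6],[0.16,0.8,-0.45,0,0,-0.45,0.6],[0.2,0.98,-0.45,0,0,-0.57,0.6],[0.2,1,-0.45,0,0,-0.68,0.6]]}}

```text
time_s: 72.15
tcp_pos: [0.5547, -0.1496, 0.2501]
ee_rot: [-0.05, 3.136, 0.004]
force: [-0.2, 0.0, -0.3]
gripper_width: 0.0552
finger_force: 0.0
```

```bash
python3 - <<'E'
from h import *
st(); go([.613,.0555,.076],181.3)
E
```

```text
t 72.15 gp [ 0.5551 -0.1494  0.1721] yaw -178.2 F [-0.2  0.  -0.3] w 0.0552 ff 0.0 q7 1.34
go [-0.257, 0.812, 0.388] [0.002, 0.003, 0.006] rows>= 3.7
```

Emit:
{"op": "jog_arm", "data": {"motion": [[-0.08,0.23,0,0,0,0,0.6],[-0.16,0.46,0,0,0,0,0.6],[-0.23,0.69,0,0,0,0,0.6],[-0.257,0.81,0,0,0,0.006,0.6],[-0.257,0.812,0,0,0,0.006,0.6],[-0.257,0.812,0.15,0,0,0.006,0.6],[-0.257,0.812,0.3,0,0,0.006,0.6],[-0.257,0.812,0.385,0,0,0.006,0.5]]}}

```text
time_s: 73.15
tcp_pos: [0.611, 0.0475, 0.1512]
ee_rot: [0.013, -3.14, 0.003]
force: [-0.0, 0.3, 0.6]
gripper_width: 0.0494
finger_force: 0.0
```

Emit:
{"op": "jog_arm", "data": {"motion": [[0,0,0,0,0,0,0],[0,0,0,0,0,0,0],[0,0,0,0,0,0,0],[0,0,0,0,0,0,0],[0,0,0,0,0,0,0],[0,0,0,0,0,0,0]], "newtons": 25}}

```text
time_s: 73.9
tcp_pos: [0.6123, 0.0502, 0.154]
ee_rot: [-0.016, 3.139, 0.001]
force: [-0.5, 1.2, 5.5]
gripper_width: 0.0239
finger_force: 25.0
```

Emit:
{"op": "jog_arm", "data": {"motion": [[0.1,0,0,0,0,0,0],[0.22,0,0,0,0,0,0],[0.34,0,0,0,0,0,0],[0.46,0,0,0,0,0,0],[0.56,0,0,0,0,0,0],[0.62,0,0,0,0,0,0],[0.65,0,0,0,0,0,0],[0.65,0,0,0,0,0,0]]}}

```text
time_s: 74.9
tcp_pos: [0.4494, 0.0471, 0.1539]
ee_rot: [-0.015, 3.139, -0.004]
force: [-2.2, -0.9, 12.4]
gripper_width: 0.0237
finger_force: 25.0
```

Emit:
{"op": "jog_arm", "data": {"motion": [[0.02,0,0,0,0,0,0],[0.04,0,0,0,0,0,0],[0.04,0,0,0,0,0,0]]}}

```text
time_s: 75.28
tcp_pos: [0.4412, 0.0472, 0.1539]
ee_rot: [-0.015, 3.136, -0.002]
force: [2.2, -1.7, 8.8]
gripper_width: 0.0236
finger_force: 25.0
```

Emit:
{"op": "jog_arm", "data": {"motion": [[0.015,0,0,0,0,0,0],[0.025,0,0,0,0,0,0],[0.025,0,0,0,0,0,0]]}}

```text
time_s: 75.65
tcp_pos: [0.44, 0.0481, 0.1541]
ee_rot: [-0.014, 3.128, 0.004]
force: [13.8, -1.4, -4.9]
gripper_width: 0.0236
finger_force: 25.0
```

Emit:
{"op": "jog_arm", "data": {"motion": [[-0.01,0,0,0,0,0,0.5],[-0.01,0,0,0,0,0,0.6],[-0.01,0,0,0,0,0,0.6],[-0.01,0,-0.15,0,0,0,0.6],[-0.01,0,-0.38,0,0,0,0.6],[-0.01,0,-0.5,0,0,0,0.6],[-0.01,0,-0.5,0,0,0,0.6]]}}

```text
time_s: 76.53
tcp_pos: [0.436, 0.0479, 0.2794]
ee_rot: [-0.015, 3.137, -0.0]
force: [0.6, 0.3, -0.4]
gripper_width: 0.0566
finger_force: 0.0
```

```bash
python3 - <<'E'
from h import *
st(); get_image("top"); get_image("scene")
for c in ("top","scene"):
  for n in ("carrier_grip","piece_oval","piece_keel","piece_cross","dome","puzzle_ring"):
    for d in pinpoint(c,n)[:1]: print(c,n,towin(c,d["centre"]).round(4),round(d["conf"],2))
go([.557,-.2955,.2],120);go([.557,-.2955,.2],51)
E
```

```text
t 76.53 gp [0.4363 0.0479 0.2014] yaw -179.5 F [ 0.6  0.3 -0.4] w 0.0566 ff 0.0 q7 0.94
top carrier_grip [0.5327 0.1002 0.036 ] 0.46
top piece_oval [0.5334 0.1019 0.0366] 0.4
top piece_keel [0.6092 0.1107 0.0371] 0.5
top piece_cross [0.5324 0.0076 0.038 ] 0.75
top dome [ 0.5916  0.2484 -0.0015] 0.71
top puzzle_ring [ 0.6022  0.3567 -0.0009] 0.56
scene carrier_grip [0.4414 0.0482 0.091 ] 0.73
scene piece_oval [0.5337 0.105  0.0386] 0.61
scene piece_keel [0.6192 0.1066 0.0421] 0.56
scene piece_cross [0.532  0.0044 0.0378] 0.57
scene dome [ 0.5968  0.2439 -0.0031] 0.73
scene puzzle_ring [ 0.5969  0.3581 -0.0033] 0.56
go [-0.473, -1.379, -0.001] [0.0, 0.0, 0.673] rows>= 5.8
go [-0.473, -1.379, -0.001] [0.0, 0.0, 1.44] rows>= 12.1
```

Emit:
{"op": "jog_arm", "data": {"motion": [[-0.05,-0.15,0,0,0,0.11,0.6],[-0.1,-0.3,0,0,0,0.23,0.6],[-0.16,-0.46,0,0,0,0.35,0.6],[-0.22,-0.62,0,0,0,0.46,0.6],[-0.28,-0.78,0,0,0,0.58,0.6],[-0.34,-0.93,0,0,0,0.7,0.6],[-0.4,-1,0,0,0,0.82,0.6],[-0.45,-1,0,0,0,0.94,0.6]]}}

```text
time_s: 78.22
tcp_pos: [0.5506, -0.2032, 0.2776]
ee_rot: [2.109, 2.328, -0.001]
force: [-0.5, 0.6, 0.5]
gripper_width: 0.0566
finger_force: 0.0
```

```bash
python3 - <<'E'
from h import *
st(); go([.557,-.2955,.17],51)
E
```

```text
t 78.22 gp [ 0.5506 -0.2033  0.1996] yaw 95.7 F [-0.5  0.6  0.5] w 0.0566 ff 0.0 q7 0.23
go [-0.37, -0.011, 0.119] [0.0, 0.0, 0.496] rows>= 4.2
```

Emit:
{"op": "jog_arm", "data": {"motion": [[-0.09,0,0,0,0,0.11,0.6],[-0.18,0,0,0,0,0.23,0.6],[-0.28,-0.01,0,0,0,0.35,0.6],[-0.37,-0.011,0.05,0,0,0.46,0.6],[-0.37,-0.011,0.119,0,0,0.496,0.6],[-0.37,-0.011,0.119,0,0,0.496,0.6],[-0.37,-0.011,0.119,0,0,0.496,0.6]]}}

```text
time_s: 79.1
tcp_pos: [0.558, -0.2928, 0.2486]
ee_rot: [2.827, 1.369, 0.002]
force: [0.1, 0.0, 0.6]
gripper_width: 0.0569
finger_force: 0.0
```

```bash
python3 - <<'E'
from h import *
st(); go([.557,-.2955,.09],51)
E
```

```text
t 79.1 gp [ 0.5581 -0.2928  0.1706] yaw 51.7 F [0.1 0.  0.6] w 0.0569 ff 0.0 q7 -0.26
go [-0.011, 0.003, 0.322] [0.0, -0.0, 0.007] rows>= 1.3
```

Emit:
{"op": "jog_arm", "data": {"motion": [[-0.01,0.003,0.1,0,0,0,0.6],[-0.01,0.003,0.25,0,0,0,0.6],[-0.01,0.003,0.32,0,0,0,0.6],[-0.01,0.003,0.32,0,0,0,0.3],[-0.01,0.003,0.32,0,0,0,0],[-0.01,0.003,0.32,0,0,0,0],[-0.01,0.003,0.32,0,0,0,0],[-0.01,0.003,0.32,0,0,0,0]], "newtons": 30}}

```text
time_s: 80.1
tcp_pos: [0.5566, -0.2954, 0.169]
ee_rot: [-2.83, -1.365, -0.001]
force: [-1.6, 1.6, 5.5]
gripper_width: 0.0179
finger_force: 30.0
```

Emit:
{"op": "jog_arm", "data": {"motion": [[0,0,0,0,0,0,0],[0,0,0,0,0,0.1,0],[0,0,0,0,0,0.21,0],[0,0,0,0,0,0.32,0],[0,0,0,0,0,0.43,0],[0,0,0,0,0,0.54,0],[0,0,0,0,0,0.64,0],[0,0,0,0,0,0.67,0]]}}

```text
time_s: 81.1
tcp_pos: [0.5571, -0.2966, 0.169]
ee_rot: [3.13, -0.24, 0.003]
force: [-0.2, -2.3, 4.5]
gripper_width: 0.0176
finger_force: 29.9
```

Emit:
{"op": "jog_arm", "data": {"motion": [[0,0,0,0,0,0.03,0],[0,0,0,0,0,0.04,0],[0,0,0,0,0,0.04,0]]}}

```text
time_s: 81.47
tcp_pos: [0.5572, -0.2966, 0.169]
ee_rot: [3.122, -0.331, 0.003]
force: [-1.9, -1.6, 4.5]
gripper_width: 0.0183
finger_force: 30.9
```

```bash
python3 - <<'E'
from h import *
st(); print(state()["wrist_torque"])
E
```

```text
t 81.47 gp [ 0.5574 -0.2968  0.091 ] yaw -12.1 F [-1.9 -1.6  4.5] w 0.0183 ff 30.9 q7 -1.08
[-0.42587554  0.3583896   0.71406647]
```

At the off stop (torque 0.71 N·m). Release, rise, check, hand in.

Emit:
{"op": "jog_arm", "data": {"motion": [[0,0,0,0,0,0,0.5],[0,0,0,0,0,0,0.6],[0,0,0,0,0,0,0.6],[0,0,-0.2,0,0,0,0.6],[0,0,-0.45,0,0,0,0.6],[0,0,-0.6,0,0,0,0.6],[0,0,-0.6,0,0,0,0.6]]}}

```text
time_s: 82.35
tcp_pos: [0.5579, -0.2964, 0.3215]
ee_rot: [3.121, -0.337, 0.011]
force: [0.0, 0.5, 1.0]
gripper_width: 0.0566
finger_force: 0.0
```

```bash
python3 - <<'E'
from h import *
st(); get_image("top"); info=camera_info("top")
for d in trace("top","isolator_grip")[:1]: print(d["conf"],cv2.minAreaRect(np.argwhere(d["region"])[:,::-1].astype(np.float32)))
print(close_job())
E
```

```text
t 82.35 gp [ 0.5584 -0.2966  0.2435] yaw -12.3 F [0.  0.5 1. ] w 0.0566 ff 0.0 q7 -1.14
0.7 ((430.0, 196.0), (22.0, 10.0), 90.0)
the job is handed in; nothing more can be done
None
```

I handed the job in at 82 s: the oval, keel and cross were each pressed in order, the carrier is at its front stop with the pieces in their pockets, and the isolator is off; no verdict came back, and the oval's dot under the ram was the least certain (about 2 mm off by my best estimate, up to 5 mm by another reading, limit 6 mm).

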